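Pack the paint bottles into the lidded pot

ROBOT

A 6-joint arm with a two-finger parallel gripper is mounted at the origin on the work surface. World frame = base frame: x ahead of the robot, y to its left, z up, the work surface at z = 0. Lengths are in m, angles in rad, forces in N, time in s.
With the tool pointing down it reaches from about 0.35 to 0.875 m from the base axis. Payload 4.2 kg.
Tool frame: the origin (TCP) lies at the very end of the fingers, on their centre line; the grasp point (between the pads) lies 19 mm behind it; z points along the fingers, y is the line along which they close (so a half turn about z gives the same grasp; the last joint's range is limited). The gripper opens to 85 mm and grips with 20 to 120 N. Pads are 22 mm wide; open, the fingers measure 114 mm over their backs; the gripper's body (76 mm by 85 mm) begins 54 mm behind the grasp point. The pads swing forward as they close: fully open they stand 13 mm farther back than shut.
Start: joints at [1.369, 0.385, 0.008, 0, -1.194, -0.259], TCP at [0.278, 0.56, 0.231] pointing down, gripper open.
Joint ranges: [-3.14, 3.14], [-1.21, 2.06], [-1.07, 1.41], [-3.16, 2.05], [-2.99, -0.16], [-3.1, 3.1]. Speed limits (rad/s): [2.79, 2.79, 3.14, 3.14, 3.14, 3.14].

INTERFACE

Orientations are given as a unit quaternion [x, y, z, w].
In Python, from cell import monitor, optics, manip gives the robot as it stands.
- The arm moves only by the tool apply_moves, never from a script. Its argument "deltas" is a list of rows, each a list of 2 entries, a list of its own where there are three numbers: the shift along the tool's x, y, z in mm, then the turn, a rotation vector about the tool's x, y, z in rad. A call has exactly 8 rows; each row is the pose to reach, as a shift and turn from the pose commanded when the call began, along the tool's axes at that moment; what a row does not reach only later rows make up. A row lasts 1/10 s, in which the tool goes at most 50 mm and 8.59 degrees, less where a joint would pass 70% of its speed; a pose out of reach is approached as far as the arm can. A call with a gripper value outside its range is refused whole. "gripper" is the finger opening in mm, from 0 to 85.4, set as the call begins (left out, the last holds). The fingers move at their own pace and stop on an object; "newtons" is the grip in N (left out, the last holds). Time passes only in rows, so rows that repeat a pose let the fingers close, or fill a call up. It gives the time, the measured TCP pose, the force, the opening and the grip force at its end, in the units of the state.
- monitor.sense(): the state, without advancing time (a new reading comes with each control period).
- optics.grab_frame(name): name is "scene" or "top"; returns (picture, depth): 400x640x3 uint8, blue, green, red; 400x640 float32, m along the optical axis (not along the pixel's ray), 0 where there is no reading.
- optics.calibration(name): a dict with "fx", "fy", "cx", "cy" (pixels), "R" (3x3) and "t" (3): a world point X has camera coordinates R X + t. Camera axes: x right, y down, z forward; pixel columns grow to the right and rows downward; lengths in m; the calibration is good to about 2 mm. A picture is of the moment at which its call begins. calibration takes no time and is no camera call.
- manip.close_job(): hands the job in; it is judged then, once.
Trained networks look in the newest picture that a camera, given by its name, has taken for a name from the list of things; names that differ only in an ending like _2 or _b are one class to them, and where a whole thing is asked for, a point or a joint stands for the part that bears it (a point fixed in the world has none). Each returns a list of dicts, best first, with "score" (0 to 1); they miss things now and then, are a little off and sometimes report something else, mostly with a low value. They report only what shows in the picture. A call takes as long as a camera call.
- optics.cut_out(name, camera): "pixels" (400x640 bool, what is visible of it) and "at" ([column, row] in pixels, amid what is visible of it).
The state is a dict: "t": time; "joint_pos": joint angles; "qd": joint speeds; "effort": joint torques, N m; "tcp_pos": TCP position; "tool_rot": TCP orientation; "ft_force": force on the tool from outside, world axes, zero at the start; "torque": the same for the moment, N m; "opening": opening from 0.0 (shut) to 1.0 (fully open); "grip_force": force on a finger pad.
Only numpy, scipy, OpenCV 4.12 (cv2) and the standard library are available. Lean on these libraries where they do the work, as an engineer would, in place of code of your own. Each camera call takes 0.05 s, during which the arm holds its last target. There are 200 camera calls.

TASK

Take the wooden lid off the pot and lay it flat, knob up, centred on the round cork mat; then pack every white paint bottle from the pattern paper into the pot, each standing upright on the pot's floor, one in the middle and the others close round it. Leave the brush mug, the foil roll and the offcut bin where they are.

Things in the scene. Friction and masses are not known exactly. Their poses are not given: they have to be found in the camera images.
- pot: Round grey-green stoneware pot, fixed to the bench, 136 mm outside diameter, 70 mm tall, straight wall 7 mm thick, so 122 mm inside diameter; seven 36 mm bottles fit only as one in the middle and six round it. Origin at the centre of its underside on the bench; z up.
- pot_floor (a point): Centre of the pot's flat inner floor, 6 mm above the bench (the rim is 64 mm higher).
- lid: Loose round wooden lid that starts lying on the pot's rim and covers it: a flat disc 138 mm across and 10 mm thick, 0.18 kg, with a round knob on its top. Nothing locates it: it just lies there. Origin at the centre of the disc's underside; z points up through the knob.
- lid_knob (a point): Centre of the lid's dark wooden knob (upright cylinder 26 mm across, 34 mm tall, from 10 to 44 mm above the lid's underside); this point lies 27 mm above the lid's underside, on its axis.
- mat: Round cork mat, fixed, 170 mm across, 4 mm thick, lying on the bench on one side of the pot (left or right). Origin at the centre of its underside.
- pattern: Square sheet of white pattern paper with black lines, 200 mm, flat on the bench (of no thickness worth counting) on the other side of the pot; five to seven bottles stand on it, about 62 mm (at least 48 mm) centre to centre. Origin at its centre.
- bottle0_center (a point): Half-way up a white plastic paint bottle (62.5 mm above its foot, on its axis; z runs up its axis). All are alike: cylindrical body 36 mm across and 85 mm tall, on it a black cap 15 mm across and 40 mm tall (125 mm in all), about 0.09 kg with a heavy grey foot, loose, upright. Grip the narrow cap, fingers opened only a little so that they pass between neighbouring caps.
- bottle1_center (a point): Half-way up another such bottle, the same in all sizes; it may be absent.
- bottle2_center (a point): Half-way up another such bottle, the same in all sizes; it may be absent.
- bottle3_center (a point): Half-way up another such bottle, the same in all sizes; it may be absent.
- bottle4_center (a point): Half-way up another such bottle, the same in all sizes; it may be absent.
- bottle5_center (a point): Half-way up another such bottle, the same in all sizes; it may be absent.
- bottle6_center (a point): Half-way up another such bottle, the same in all sizes; it may be absent.
- brush_pot: Bystander: blue-grey mug of brushes, 100 mm across, about 220 mm tall with the brushes, on the far side of the bench. Origin under its centre.
- foil_roll: Bystander: flat roll of copper foil, 76 mm across, 25 mm tall. Origin under its centre.
- offcut_bin: Bystander: grey open bin of glass offcuts, 100 x 120 x 50 mm. Origin under its centre.

How it is judged:
On the way:
1. the lid is off the pot and lies flat on the cork mat (horizontal distance between lid and mat below 0.045 m and height (world z) of lid below 0.01 m and angle between lid's own z axis and vertical below 0.1 rad), for 0.2 s.
At the end, for the whole second after the job is handed in: The lid lies flat (within 0.1 rad), knob up, on the cork mat with its centre within 45 mm of the mat's; every bottle that is present stands in the pot on its floor (within about 7 mm in height), upright within 0.12 rad, and one of them stands in the middle, its axis within 15 mm of the pot's (all of step 1 and horizontal distance between each of bottle0_center, bottle1_center, bottle2_center, bottle3_center, bottle4_center, bottle5_center, bottle6_center and pot_floor below 0.048 m and z of bottle0_center in the frame of pot_floor between 0.055 and 0.069 m and angle between each of bottle0_center, bottle1_center, bottle2_center, bottle3_center, bottle4_center, bottle5_center, bottle6_center's own z axis and vertical below 0.12 rad and z of bottle1_center in the frame of pot_floor between 0.055 and 0.069 m and z of bottle2_center in the frame of pot_floor between 0.055 and 0.069 m and z of bottle3_center in the frame of pot_floor between 0.055 and 0.069 m and z of bottle4_center in the frame of pot_floor between 0.055 and 0.069 m and z of bottle5_center in the frame of pot_floor between 0.055 and 0.069 m and z of bottle6_center in the frame of pot_floor between 0.055 and 0.069 m and horizontal distance between any of bottle0_center, bottle1_center, bottle2_center, bottle3_center, bottle4_center, bottle5_center, bottle6_center and pot_floor below 0.015 m); the robot touches nothing.
It fails at once if the brush mug was pushed more than 25 mm (distance of brush_pot from where it was at the start of the episode above 0.025 m).
It fails at once if the foil roll was pushed more than 25 mm (distance of foil_roll from where it was at the start of the episode above 0.025 m).
It fails at once if the offcut bin was pushed more than 25 mm (distance of offcut_bin from where it was at the start of the episode above 0.025 m).
Of bottle0, bottle1, bottle2, bottle3, bottle4, bottle5, bottle6 only 5 to 7 are there at a start; the rules pass over those that are not, and their reading is None.
At some moment in a run one of lid, bottle0, bottle1, bottle2, bottle3, bottle4, bottle5, bottle6 may be knocked a few centimetres aside while the robot is not near it.
It also fails if it takes over 210 s, if anything falls off the work surface, if the arm or the gripper's body presses on something with over 40 N, if the wrist force passes 120 N, or if a joint passes its speed limit or range.

## Working session

There is one attempt and no reset: what is moved stays moved. The work goes in short steps, Python scripts to look and compute and a tool call to move; the robot and the scene stay as the last step left them, time stands still between calls to the robot, and variables do not carry over. Pictures are saved under pics/ and viewed, at most 14 in all, crops included, and the job is handed in when it is done.

Besides the shell and the picture viewer there is one more tool, called by a JSON object that holds its "op" and its "data", one argument or row to a line. apply_moves: Moves the arm, as the interface text tells. Its arguments: {"type":"object","properties":{"deltas":{"type":"array","items":{"type":"array"}},"gripper":{"type":"number"},"newtons":{"type":"number"}},"required":["deltas"]}

```bash
mkdir -p pics; ls; cat > h.py <<'E'
import numpy as np, cv2
from cell import monitor, optics, manip
def pts(cam, depth, mask):
    c=optics.calibration(cam); v,u=np.nonzero(mask&(depth>0)); z=depth[v,u]
    P=np.c_[(u-c['cx'])/c['fx']*z,(v-c['cy'])/c['fy']*z,z]
    return (P-np.array(c['t']))@np.array(c['R']), u, v
E
python3 - <<'E'
from h import *
s=monitor.sense(); print({k:np.round(v,3) for k,v in s.items()})
for cam in ("scene","top"):
    im,d=optics.grab_frame(cam); cv2.imwrite(f"pics/{cam}0.png",im)
    c=optics.calibration(cam); print(cam,-np.array(c['R']).T@np.array(c['t']),c['fx'])
    for n in ("pot","lid","lid_knob","mat","pattern","bottle0_center","brush_pot","foil_roll","offcut_bin"):
        for r in optics.cut_out(n,cam):
            if r['score']<.3: continue
            P,_,_=pts(cam,d,r['pixels'])
            if len(P)==0: continue
            zt=np.percentile(P[:,2],95); T=P[P[:,2]>zt-.006]
            print(n,round(r['score'],2),np.round(r['at']),len(P),"med",np.round(np.median(P,0),3),"top",np.round((T.min(0)+T.max(0))/2,3),np.round(np.ptp(T,0),3))
E
```

```text
pics
{'t': np.float64(0.0), 'joint_pos': array([ 1.369,  0.386,  0.007, -0.   , -1.194, -0.259]), 'qd': array([ 0.002,  0.001, -0.   ,  0.001, -0.   , -0.001]), 'effort': array([ 0.0000e+00, -3.9229e+01,  1.8841e+01,  4.1860e+00, -5.0000e-03,
       -0.0000e+00]), 'tcp_pos': array([0.278, 0.559, 0.23 ]), 'tool_rot': array([ 0.974, -0.228, -0.   ,  0.001]), 'ft_force': array([ 1.000e-03, -2.910e-01,  1.431e+00]), 'torque': array([ 0.033, -0.019, -0.009]), 'grip_force': np.float64(0.0), 'opening': np.float64(1.004)}
scene [1.22444061 0.25604029 1.10420688] 456.061212788603
pot 0.9 [317. 236.] 612 med [0.698 0.022 0.04 ] top [0.677 0.004 0.067] [0.065 0.108 0.009]
lid 0.56 [314. 209.] 1817 med [ 0.643 -0.009  0.078] top [ 0.638 -0.013  0.103] [0.026 0.025 0.024]
lid 0.33 [418. 230.] 2880 med [ 0.532  0.27  -0.001] top [0.554 0.269 0.109] [0.32  0.237 0.223]
lid_knob 0.86 [314. 213.] 1780 med [ 0.643 -0.01   0.078] top [ 0.638 -0.013  0.103] [0.026 0.025 0.023]
lid_knob 0.62 [410. 199.] 348 med [0.494 0.206 0.07 ] top [0.484 0.206 0.121] [0.015 0.014 0.012]
mat 0.66 [262. 161.] 1897 med 
[... 1445 characters left out ...]
enter 0.7 [215. 284.] 363 med [0.428 0.217 0.085] top [0.426 0.224 0.124] [0.014 0.013 0.009]
bottle0_center 0.4 [176. 218.] 450 med [0.568 0.307 0.083] top [0.572 0.314 0.123] [0.013 0.013 0.007]
brush_pot 0.63 [213. 146.] 2120 med [0.747 0.234 0.081] top [0.748 0.235 0.205] [0.073 0.074 0.042]
brush_pot 0.52 [200. 249.] 379 med [0.504 0.256 0.084] top [0.506 0.264 0.123] [0.012 0.014 0.009]
foil_roll 0.79 [305. 146.] 768 med [0.76  0.031 0.026] top [0.762 0.032 0.027] [0.075 0.074 0.008]
foil_roll 0.71 [166. 245.] 446 med [0.516 0.321 0.083] top [0.516 0.304 0.124] [0.016 0.065 0.007]
offcut_bin 0.82 [427. 161.] 2419 med [ 0.726 -0.265  0.031] top [ 0.726 -0.265  0.05 ] [0.111 0.129 0.01 ]
```

```bash
cat >> h.py <<'E'
def caps(cam, d, zl=.108, zh=.14, box=(.3,.68,.1,.45)):
    P,u,v=pts(cam,d,np.ones(d.shape,bool))
    k=(P[:,2]>zl)&(P[:,2]<zh)&(P[:,0]>box[0])&(P[:,0]<box[1])&(P[:,1]>box[2])&(P[:,1]<box[3])
    m=np.zeros(d.shape,np.uint8); m[v[k],u[k]]=1
    n,L=cv2.connectedComponents(m); out=[]
    for i in range(1,n):
        Q,_,_=pts(cam,d,L==i)
        if len(Q)<8: continue
        T=Q[Q[:,2]>np.percentile(Q[:,2],90)-.004]
        out.append((len(Q),np.round((T.min(0)+T.max(0))/2,3),np.round(np.ptp(T,0),3)))
    return out
E
python3 - <<'E'
from h import *
ims=[]
for cam in ("scene","top"):
    im,d=optics.grab_frame(cam); ims.append(im)
    print(cam); [print(*r) for r in caps(cam,d)]
cv2.imwrite("pics/both.png",np.vstack([ims[0][100:400,100:560],ims[1][90:350,100:560]]))
E
```

```text
scene
34 [0.426 0.227 0.123] [0.014 0.012 0.005]
38 [0.441 0.279 0.125] [0.018 0.011 0.007]
39 [0.483 0.206 0.124] [0.016 0.013 0.006]
40 [0.504 0.267 0.124] [0.015 0.013 0.007]
40 [0.518 0.332 0.123] [0.016 0.014 0.006]
44 [0.57  0.317 0.123] [0.013 0.013 0.005]
top
60 [0.572 0.315 0.126] [0.013 0.013 0.005]
62 [0.518 0.33  0.125] [0.012 0.014 0.005]
63 [0.506 0.264 0.125] [0.012 0.013 0.005]
57 [0.484 0.204 0.126] [0.014 0.012 0.004]
64 [0.439 0.276 0.127] [0.014 0.015 0.006]
63 [0.426 0.226 0.126] [0.014 0.014 0.008]
```

View pics/both.png

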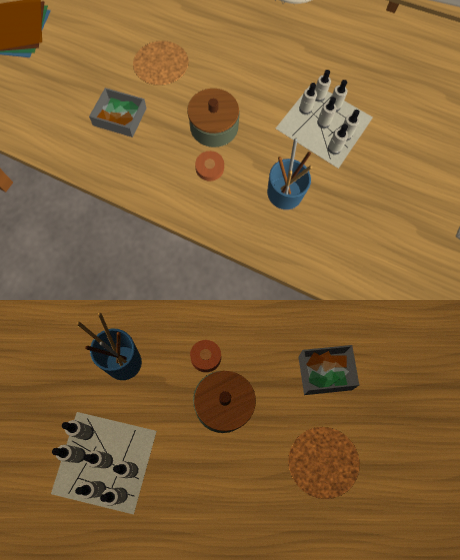

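{"op": "apply_moves", "data": {
  "deltas": [
    [[37, 22, 0], [0, 0, -0.06]],
    [[75, 45, 0], [0, 0, -0.12]],
    [[112, 67, 0], [0, 0, -0.18]],
    [[150, 90, 0], [0, 0, -0.24]],
    [[187, 112, 0], [0, 0, -0.3]],
    [[225, 135, 0], [0, 0, -0.36]],
    [[262, 157, 0], [0, 0, -0.42]],
    [[300, 180, 0], [0, 0, -0.459]]
  ],
  "gripper": 60,
  "newtons": 40
}}

```text
t: 1.9
tcp_pos: [0.4673, 0.2637, 0.2317]
tool_rot: [1.0, 0.0, 0.0, -0.0]
ft_force: [0.8, 1.5, 0.9]
opening: 0.701
grip_force: 0.0
```

{"op": "apply_moves", "data": {
  "deltas": [
    [[21, 35, 0], [0, 0, 0]],
    [[43, 70, 0], [0, 0, 0]],
    [[64, 105, 0], [0, 0, 0]],
    [[85, 140, 0], [0, 0, 0]],
    [[107, 175, 0], [0, 0, 0]],
    [[128, 210, 0], [0, 0, 0]],
    [[150, 245, 0], [0, 0, 0]],
    [[170, 279, 0], [0, 0, 0]]
  ]
}}

```text
t: 2.7
tcp_pos: [0.6369, -0.0158, 0.2314]
tool_rot: [1.0, -0.001, 0.0, 0.0]
ft_force: [1.3, 1.2, 0.8]
opening: 0.703
grip_force: 0.0
```

```bash
python3 - <<'E'
from h import *
for cam in ("scene","top"):
    im,d=optics.grab_frame(cam)
    for n in ("lid","mat"):
        for r in optics.cut_out(n,cam)[:1]:
            P,_,_=pts(cam,d,r['pixels']); 
            print(cam,n,round(r['score'],2),r['at'],len(P),np.round(np.median(P,0),3),np.round((P.min(0)+P.max(0))/2,3),np.round(np.ptp(P,0),3))
    [print(*r) for r in caps(cam,d)]
print(monitor.sense()['tcp_pos'])
E
```

```text
scene lid 0.66 [317.2, 210.5] 1865 [ 0.643 -0.011  0.078] [ 0.611 -0.027  0.054] [0.191 0.165 0.122]
scene mat 0.59 [259.8, 159.9] 1854 [ 0.509 -0.25   0.002] [ 0.506 -0.25   0.001] [0.167 0.165 0.016]
34 [0.426 0.228 0.124] [0.017 0.013 0.006]
37 [0.439 0.278 0.124] [0.016 0.014 0.007]
38 [0.483 0.206 0.124] [0.016 0.013 0.005]
39 [0.506 0.267 0.123] [0.018 0.013 0.005]
41 [0.517 0.332 0.123] [0.013 0.014 0.005]
42 [0.571 0.317 0.124] [0.015 0.013 0.006]
top lid 0.91 [325.9, 193.3] 2500 [ 0.627 -0.015  0.081] [ 0.626 -0.016  0.182] [0.111 0.14  0.364]
top mat 0.65 [328.8, 193.3] 2504 [ 0.627 -0.017  0.081] [ 0.631 -0.02   0.184] [0.123 0.147 0.37 ]
[ 0.63568294 -0.01354897  0.23130618]
```

{"op": "apply_moves", "data": {
  "deltas": [
    [[0, 0, 25], [0, 0, 0]],
    [[0, 0, 50], [0, 0, 0]],
    [[0, 0, 75], [0, 0, 0]],
    [[0, 0, 98], [0, 0, 0]],
    [[0, 0, 115], [0, 0, 0]],
    [[0, 0, 128], [0, 0, 0]],
    [[0, 0, 138], [0, 0, 0]],
    [[0, 0, 143], [0, 0, 0]]
  ]
}}

```text
t: 3.8
tcp_pos: [0.6358, -0.0135, 0.0878]
tool_rot: [1.0, -0.0, -0.0, 0.0]
ft_force: [0.2, 0.1, 0.8]
opening: 0.702
grip_force: 0.0
```

{"op": "apply_moves", "data": {
  "deltas": [
    [[0, 0, 0], [0, 0, 0]],
    [[0, 0, 0], [0, 0, 0]],
    [[0, 0, 0], [0, 0, 0]],
    [[0, 0, 0], [0, 0, 0]],
    [[0, 0, 0], [0, 0, 0]],
    [[0, 0, 0], [0, 0, 0]],
    [[0, 0, 0], [0, 0, 0]],
    [[0, 0, 0], [0, 0, 0]]
  ],
  "gripper": 10,
  "newtons": 50
}}

```text
t: 4.6
tcp_pos: [0.6368, -0.014, 0.0894]
tool_rot: [1.0, -0.001, 0.001, -0.0]
ft_force: [-0.6, 1.6, 5.0]
opening: 0.287
grip_force: 49.7
```

{"op": "apply_moves", "data": {
  "deltas": [
    [[0, 0, -10], [0, 0, 0]],
    [[0, 0, -25], [0, 0, 0]],
    [[0, 0, -40], [0, 0, 0]],
    [[-10, 20, -45], [0, 0, 0]],
    [[-28, 50, -45], [0, 0, 0]],
    [[-46, 84, -45], [0, 0, 0]],
    [[-64, 118, -45], [0, 0, 0]],
    [[-82, 150, -45], [0, 0, 0]]
  ]
}}

```text
t: 5.4
tcp_pos: [0.5515, -0.1657, 0.1327]
tool_rot: [1.0, -0.001, -0.001, -0.0]
ft_force: [0.3, -0.2, -1.2]
opening: 0.288
grip_force: 49.3
```

{"op": "apply_moves", "data": {
  "deltas": [
    [[-15, 28, 0], [0, 0, 0]],
    [[-30, 56, 0], [0, 0, 0]],
    [[-42, 78, 10], [0, 0, 0]],
    [[-48, 87, 30], [0, 0, 0]],
    [[-48, 87, 55], [0, 0, 0]],
    [[-48, 87, 77], [0, 0, 0]],
    [[-48, 87, 95], [0, 0, 0]],
    [[-48, 87, 102], [0, 0, 0]]
  ]
}}

```text
t: 6.2
tcp_pos: [0.5029, -0.2509, 0.029]
tool_rot: [1.0, -0.002, -0.003, -0.001]
ft_force: [-0.3, -0.2, -1.8]
opening: 0.288
grip_force: 49.3
```

```bash
python3 - <<'E'
from h import *
s=monitor.sense(); print(s['t'],s['tcp_pos'],s['opening'],s['grip_force'],s['ft_force'])
im,d=optics.grab_frame("top"); cv2.imwrite("pics/lid1.png",im)
P,u,v=pts("top",d,np.ones(d.shape,bool))
k=(abs(P[:,2]-.07)<.006)&(np.hypot(P[:,0]-.637,P[:,1]+.015)<.1)
Q=P[k]; print("rim",len(Q),(Q.min(0)+Q.max(0))/2,np.ptp(Q,axis=0))
(c0,c1),r=cv2.minEnclosingCircle((Q[:,:2]*1000).astype(np.float32)); print(c0,c1,r)
[print(*r) for r in caps("top",d)]
E
```

```text
6.2 [ 0.50291075 -0.2509345   0.02897327] 0.28771723204561517 49.31516647338867 [-0.2931869  -0.19837586 -1.80903691]
rim 482 [ 0.64102463 -0.01133244  0.0693814 ] [0.13464332 0.13379936 0.01069206]
641.72216796875 -11.457282066345215 68.0822982788086
63 [0.572 0.315 0.126] [0.013 0.014 0.005]
64 [0.518 0.33  0.126] [0.012 0.013 0.004]
61 [0.506 0.264 0.125] [0.012 0.013 0.005]
57 [0.484 0.203 0.126] [0.014 0.014 0.005]
63 [0.439 0.276 0.126] [0.014 0.014 0.005]
63 [0.426 0.225 0.125] [0.014 0.014 0.005]
```

View pics/lid1.png

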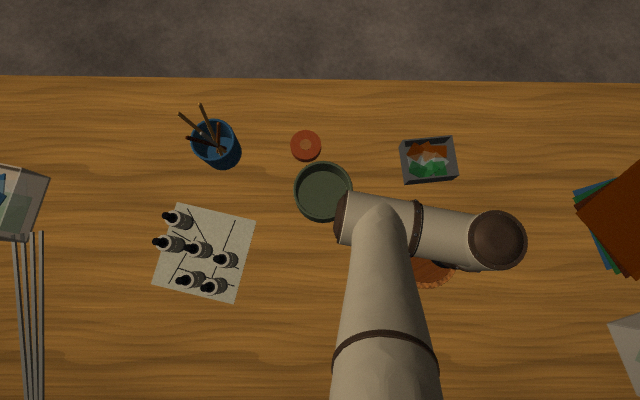

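{"op": "apply_moves", "data": {
  "deltas": [
    [[2, 0, 2], [0, 0, 0]],
    [[2, 0, 3], [0, 0, 0]],
    [[2, 0, 4], [0, 0, 0]],
    [[2, 0, 5], [0, 0, 0]],
    [[2, 0, 6], [0, 0, 0]],
    [[2, 0, 6], [0, 0, 0]],
    [[2, 0, 6], [0, 0, 0]],
    [[2, 0, 6], [0, 0, 0]]
  ]
}}

```text
t: 7.05
tcp_pos: [0.5077, -0.2509, 0.0254]
tool_rot: [1.0, -0.001, 0.0, 0.0]
ft_force: [-0.5, 0.8, -1.6]
opening: 0.284
grip_force: 49.3
```

{"op": "apply_moves", "data": {
  "deltas": [
    [[0, 0, 0], [0, 0, 0]],
    [[0, 0, 0], [0, 0, 0]],
    [[0, 0, 0], [0, 0, 0]],
    [[0, 0, 0], [0, 0, 0]],
    [[0, 0, -15], [0, 0, 0]],
    [[0, 0, -45], [0, 0, 0]],
    [[0, 0, -90], [0, 0, 0]],
    [[0, 0, -135], [0, 0, 0]]
  ],
  "gripper": 60
}}

```text
t: 7.85
tcp_pos: [0.5071, -0.2508, 0.1614]
tool_rot: [1.0, -0.001, -0.001, -0.0]
ft_force: [1.4, -0.6, 0.1]
opening: 0.701
grip_force: 0.0
```

{"op": "apply_moves", "data": {
  "deltas": [
    [[0, -20, -35], [0, 0, 0]],
    [[0, -60, -60], [0, 0, 0]],
    [[0, -105, -70], [0, 0, 0]],
    [[0, -150, -70], [0, 0, 0]],
    [[0, -195, -70], [0, 0, 0]],
    [[-6, -240, -70], [0, 0, 0]],
    [[-12, -285, -70], [0, 0, 0]],
    [[-18, -330, -70], [0, 0, 0]]
  ],
  "gripper": 36
}}

```text
t: 8.65
tcp_pos: [0.4896, 0.0808, 0.2306]
tool_rot: [1.0, -0.001, 0.0, -0.0]
ft_force: [1.3, 0.4, 0.1]
opening: 0.42
grip_force: 0.0
```

{"op": "apply_moves", "data": {
  "deltas": [
    [[-6, -40, 0], [0, 0, 0]],
    [[-6, -80, 0], [0, 0, 0]],
    [[-6, -110, 0], [0, 0, 0]],
    [[-6, -124, 0], [0, 0, 0]],
    [[-6, -126, 10], [0, 0, 0]],
    [[-6, -126, 30], [0, 0, 0]],
    [[-6, -126, 50], [0, 0, 0]],
    [[-6, -126, 60], [0, 0, 0]]
  ]
}}

```text
t: 9.45
tcp_pos: [0.4832, 0.2031, 0.168]
tool_rot: [1.0, -0.002, -0.002, 0.001]
ft_force: [-0.0, -0.1, -0.2]
opening: 0.423
grip_force: 0.0
```

```bash
python3 - <<'E'
from h import *
for i in range(3): s=monitor.sense(); print(s['t'],s['tcp_pos'],s['opening'])
for cam in ("top","scene"):
    im,d=optics.grab_frame(cam); cv2.imwrite(f"pics/b_{cam}.png",im)
    print(cam); [print(*r) for r in caps(cam,d)]
    P,u,v=pts(cam,d,np.ones(d.shape,bool))
    Q=P[(abs(P[:,2]-.048)<.006)&(np.hypot(P[:,0]-.507,P[:,1]+.25)<.06)]; print("knob",len(Q),(Q.min(0)+Q.max(0))/2)
    Q=P[(abs(P[:,2]-.014)<.006)&(np.hypot(P[:,0]-.507,P[:,1]+.25)<.1)]; print("lid",len(Q),np.median(Q,0),(Q.min(0)+Q.max(0))/2)
print(monitor.sense()['tcp_pos'])
E
```

```text
9.45 [0.48322923 0.20306988 0.16795242] 0.4232838855276897
9.45 [0.48322923 0.20306988 0.16795242] 0.4232838855276897
9.45 [0.48322923 0.20306988 0.16795242] 0.4232838855276897
top
40 [0.574 0.315 0.126] [0.009 0.013 0.005]
39 [0.437 0.276 0.125] [0.01  0.015 0.007]
62 [0.426 0.225 0.126] [0.014 0.015 0.006]
knob 104 [ 0.50940842 -0.25087595  0.04690661]
lid 2603 [ 0.50749994 -0.24943157  0.01474697] [ 0.50707822 -0.24879495  0.0139627 ]
scene
38 [0.439 0.278 0.124] [0.017 0.014 0.006]
40 [0.484 0.206 0.122] [0.016 0.013 0.004]
40 [0.506 0.267 0.124] [0.014 0.013 0.006]
43 [0.518 0.332 0.124] [0.014 0.013 0.006]
42 [0.571 0.317 0.124] [0.013 0.012 0.006]
knob 48 [ 0.50909502 -0.24894736  0.04647942]
lid 1124 [ 0.51529815 -0.24414428  0.0117068 ] [ 0.51066255 -0.24932057  0.01317776]
[0.4835304  0.20339655 0.16849763]
```

{"op": "apply_moves", "data": {
  "deltas": [
    [[0, -2, 15], [0, 0, 0]],
    [[0, -2, 30], [0, 0, 0]],
    [[0, -2, 45], [0, 0, 0]],
    [[0, -2, 58], [0, 0, 0]],
    [[0, -2, 67], [0, 0, 0]],
    [[0, -2, 73], [0, 0, 0]],
    [[0, -2, 77], [0, 0, 0]],
    [[0, -2, 77], [0, 0, 0]]
  ]
}}

```text
t: 10.35
tcp_pos: [0.4845, 0.2071, 0.0933]
tool_rot: [1.0, -0.001, -0.0, 0.0]
ft_force: [0.1, 0.3, -0.4]
opening: 0.421
grip_force: 0.0
```

{"op": "apply_moves", "data": {
  "deltas": [
    [[0, 0, 0], [0, 0, 0]],
    [[0, 0, 0], [0, 0, 0]],
    [[0, 0, 0], [0, 0, 0]],
    [[0, 0, 0], [0, 0, 0]],
    [[0, 0, 0], [0, 0, 0]],
    [[0, 0, 0], [0, 0, 0]],
    [[0, 0, 0], [0, 0, 0]],
    [[0, 0, 0], [0, 0, 0]]
  ],
  "gripper": 5,
  "newtons": 40
}}

```text
t: 11.15
tcp_pos: [0.4848, 0.2073, 0.0937]
tool_rot: [1.0, -0.001, 0.0, -0.0]
ft_force: [0.6, -0.7, 3.5]
opening: 0.159
grip_force: 40.2
```

{"op": "apply_moves", "data": {
  "deltas": [
    [[0, 0, -10], [0, 0, 0]],
    [[0, 0, -28], [0, 0, 0]],
    [[0, 0, -48], [0, 0, 0]],
    [[0, 0, -70], [0, 0, 0]],
    [[0, 0, -92], [0, 0, 0]],
    [[0, 0, -112], [0, 0, 0]],
    [[0, 0, -128], [0, 0, 0]],
    [[0, 0, -138], [0, 0, 0]]
  ]
}}

```text
t: 11.95
tcp_pos: [0.4844, 0.2072, 0.2327]
tool_rot: [1.0, -0.001, 0.0, -0.0]
ft_force: [0.3, 0.4, -1.4]
opening: 0.163
grip_force: 40.0
```

{"op": "apply_moves", "data": {
  "deltas": [
    [[10, 14, 0], [0, 0, 0]],
    [[32, 44, 0], [0, 0, 0]],
    [[58, 80, 0], [0, 0, 0]],
    [[86, 119, 0], [0, 0, 0]],
    [[114, 158, 0], [0, 0, 0]],
    [[138, 191, 0], [0, 0, 0]],
    [[152, 210, 0], [0, 0, 0]],
    [[157, 217, 0], [0, 0, 0]]
  ]
}}

```text
t: 12.75
tcp_pos: [0.6415, -0.0124, 0.2299]
tool_rot: [1.0, -0.002, -0.001, 0.0]
ft_force: [-0.2, -0.7, -1.8]
opening: 0.161
grip_force: 40.1
```

{"op": "apply_moves", "data": {
  "deltas": [
    [[0, 0, 5], [0, 0, 0]],
    [[0, 0, 15], [0, 0, 0]],
    [[0, 0, 28], [0, 0, 0]],
    [[0, 0, 40], [0, 0, 0]],
    [[0, 0, 50], [0, 0, 0]],
    [[0, 0, 56], [0, 0, 0]],
    [[0, 0, 60], [0, 0, 0]],
    [[0, 0, 60], [0, 0, 0]]
  ]
}}

```text
t: 13.55
tcp_pos: [0.6409, -0.0101, 0.1708]
tool_rot: [1.0, -0.001, -0.0, 0.0]
ft_force: [-0.2, -0.7, -0.7]
opening: 0.162
grip_force: 40.1
```

```bash
python3 - <<'E'
from h import *
s=monitor.sense(); print(s['t'],s['tcp_pos'],s['opening'])
im,d=optics.grab_frame("scene"); cv2.imwrite("pics/c1.png",cv2.resize(im[130:290,230:430],None,fx=3,fy=3))
P,u,v=pts("scene",d,np.ones(d.shape,bool))
m=(np.hypot(P[:,0]-.641,P[:,1]+.011)<.09)
for lo,hi in ((.066,.075),(.09,.12),(.12,.15)):
    Q=P[m&(P[:,2]>lo)&(P[:,2]<hi)]; print(lo,len(Q),Q.min(0),Q.max(0))
    Q=Q[np.hypot(Q[:,0]-.641,Q[:,1]+.011)<.03]
    if len(Q)>9 and lo>.08:
        from scipy.optimize import least_squares
        f=least_squares(lambda p:np.hypot(Q[:,0]-p[0],Q[:,1]-p[1])-.018,[.641,-.011],loss='soft_l1',f_scale=.002); print("axis",f.x,np.median(abs(f.fun)))
    if lo<.08:
        Q=P[m&(P[:,2]>lo)&(P[:,2]<hi)]
        Q=Q[np.hypot(Q[:,0]-.641,Q[:,1]+.011)>.05]
        f=least_squares(lambda p:np.hypot(Q[:,0]-p[0],Q[:,1]-p[1])-.0645,[.641,-.011],loss='soft_l1',f_scale=.003) if 'least_squares' in dir() else None
from scipy.optimize import least_squares
Q=P[m&(P[:,2]>.066)&(P[:,2]<.075)]; Q=Q[np.hypot(Q[:,0]-.641,Q[:,1]+.011)>.05]
f=least_squares(lambda p:np.hypot(Q[:,0]-p[0],Q[:,1]-p[1])-.0645,[.641,-.011],loss='soft_l1',f_scale=.003); print("pot",f.x)
E
```

```text
13.55 [ 0.64087872 -0.01006127  0.17075745] 0.16214605650342775
0.066 250 [ 0.57435773 -0.07572779  0.06601771] [0.70874644 0.05858818 0.0739068 ]
0.09 77 [ 0.63777458 -0.02461849  0.09060895] [0.65809989 0.00909936 0.11932241]
axis [ 0.63819562 -0.0098827 ] 0.0006719158351511899
0.12 95 [ 0.63203928 -0.02564884  0.12035754] [0.65765502 0.00927487 0.1492176 ]
axis [ 0.63791693 -0.00978992] 0.0005908813788648264
pot [ 0.64149203 -0.00869475]
```

View pics/c1.png

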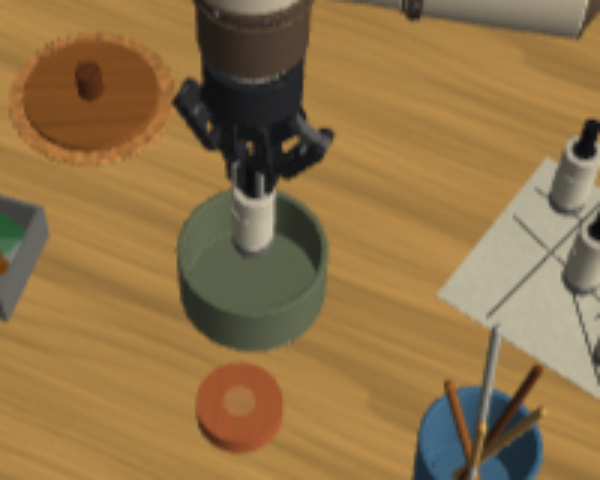

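{"op": "apply_moves", "data": {
  "deltas": [
    [[2, 0, 10], [0, 0, 0]],
    [[2, 0, 25], [0, 0, 0]],
    [[2, 0, 40], [0, 0, 0]],
    [[2, 0, 53], [0, 0, 0]],
    [[2, 0, 62], [0, 0, 0]],
    [[2, 0, 67], [0, 0, 0]],
    [[2, 0, 70], [0, 0, 0]],
    [[2, 0, 71], [0, 0, 0]]
  ]
}}

```text
t: 14.4
tcp_pos: [0.6433, -0.0101, 0.1004]
tool_rot: [1.0, -0.001, 0.0, 0.0]
ft_force: [-0.4, -0.5, -1.1]
opening: 0.166
grip_force: 40.1
```

{"op": "apply_moves", "data": {
  "deltas": [
    [[0, 0, 0], [0, 0, 0]],
    [[0, 0, 0], [0, 0, 0]],
    [[0, 0, 0], [0, 0, 0]],
    [[0, 0, 0], [0, 0, 0]],
    [[0, 0, -10], [0, 0, 0]],
    [[0, 0, -30], [0, 0, 0]],
    [[0, 0, -60], [0, 0, 0]],
    [[0, 0, -80], [0, 0, 0]]
  ],
  "gripper": 26
}}

```text
t: 15.2
tcp_pos: [0.644, -0.0102, 0.1834]
tool_rot: [1.0, -0.001, 0.002, 0.0]
ft_force: [-0.1, 0.4, 0.4]
opening: 0.307
grip_force: 0.0
```

{"op": "apply_moves", "data": {
  "deltas": [
    [[-10, -11, -25], [0, 0, 0]],
    [[-36, -40, -45], [0, 0, 0]],
    [[-70, -76, -47], [0, 0, 0]],
    [[-105, -114, -47], [0, 0, 0]],
    [[-140, -152, -47], [0, 0, 0]],
    [[-174, -189, -47], [0, 0, 0]],
    [[-203, -221, -47], [0, 0, 0]],
    [[-218, -237, -47], [0, 0, 0]]
  ],
  "gripper": 36
}}

```text
t: 16.0
tcp_pos: [0.4235, 0.2292, 0.2287]
tool_rot: [1.0, 0.001, 0.001, -0.001]
ft_force: [0.3, -0.6, 0.4]
opening: 0.421
grip_force: 0.0
```

```bash
cat > look.py <<'E'
from h import *
from scipy.optimize import least_squares
s=monitor.sense(); print(round(float(s['t']),2),s['tcp_pos'],s['opening'])
for cam in ("top","scene"):
    im,d=optics.grab_frame(cam); cv2.imwrite(f"pics/l_{cam}_{s['t']:.1f}.png",im)
    print(cam)
    for r in caps(cam,d,box=(.3,.8,-.45,.45)):
        if r[0]<90 and r[2][:2].max()<.025: print(*r)
print(monitor.sense()['tcp_pos'])
E
python3 look.py
```

```text
16.0 [0.42349186 0.22919732 0.22867778] 0.42124305134005297
top
39 [0.766 0.235 0.137] [0.005 0.008 0.005]
18 [0.748 0.212 0.137] [0.004 0.006 0.003]
13 [0.733 0.225 0.134] [0.002 0.001 0.006]
27 [0.731 0.246 0.136] [0.005 0.002 0.008]
53 [ 0.642 -0.012  0.133] [0.013 0.013 0.005]
61 [0.572 0.315 0.126] [0.013 0.012 0.005]
65 [0.518 0.33  0.126] [0.013 0.013 0.006]
61 [0.506 0.264 0.125] [0.012 0.013 0.005]
53 [0.441 0.276 0.126] [0.01  0.014 0.007]
32 [0.427 0.223 0.124] [0.012 0.011 0.005]
scene
35 [0.426 0.228 0.124] [0.013 0.012 0.005]
38 [0.44  0.278 0.123] [0.017 0.014 0.006]
41 [0.505 0.266 0.124] [0.013 0.012 0.006]
46 [ 0.644 -0.01   0.129] [0.014 0.014 0.005]
43 [0.519 0.331 0.123] [0.014 0.012 0.005]
41 [0.572 0.318 0.125] [0.013 0.011 0.005]
19 [0.732 0.231 0.136] [0.003 0.006 0.007]
31 [0.73  0.25  0.136] [0.003 0.007 0.004]
24 [0.751 0.217 0.134] [0.003 0.007 0.005]
22 [0.753 0.256 0.137] [0.006 0.008 0.005]
11 [0.769 0.237 0.139] [0.003 0.007 0.002]
[0.4240929  0.22901466 0.22864797]
```

{"op": "apply_moves", "data": {
  "deltas": [
    [[2, 3, 20], [0, 0, 0]],
    [[2, 3, 45], [0, 0, 0]],
    [[2, 3, 70], [0, 0, 0]],
    [[2, 3, 95], [0, 0, 0]],
    [[2, 3, 115], [0, 0, 0]],
    [[2, 3, 128], [0, 0, 0]],
    [[2, 3, 134], [0, 0, 0]],
    [[2, 3, 136], [0, 0, 0]]
  ]
}}

```text
t: 16.9
tcp_pos: [0.428, 0.2238, 0.0912]
tool_rot: [1.0, -0.001, -0.0, 0.0]
ft_force: [0.1, -0.5, 0.4]
opening: 0.421
grip_force: 0.0
```

{"op": "apply_moves", "data": {
  "deltas": [
    [[0, 0, 0], [0, 0, 0]],
    [[0, 0, 0], [0, 0, 0]],
    [[0, 0, 0], [0, 0, 0]],
    [[0, 0, 0], [0, 0, 0]],
    [[0, 0, 0], [0, 0, 0]],
    [[0, 0, 0], [0, 0, 0]],
    [[0, 0, 0], [0, 0, 0]],
    [[0, 0, 0], [0, 0, 0]]
  ],
  "gripper": 5
}}

```text
t: 17.7
tcp_pos: [0.4279, 0.2246, 0.0919]
tool_rot: [1.0, -0.001, 0.001, -0.0]
ft_force: [-0.5, 0.5, 6.1]
opening: 0.161
grip_force: 40.0
```

{"op": "apply_moves", "data": {
  "deltas": [
    [[0, 0, -10], [0, 0, 0]],
    [[0, 0, -28], [0, 0, 0]],
    [[0, 0, -48], [0, 0, 0]],
    [[0, 0, -70], [0, 0, 0]],
    [[0, 0, -92], [0, 0, 0]],
    [[0, 0, -115], [0, 0, 0]],
    [[0, 0, -135], [0, 0, 0]],
    [[0, 0, -148], [0, 0, 0]]
  ]
}}

```text
t: 18.5
tcp_pos: [0.4274, 0.2243, 0.2408]
tool_rot: [1.0, -0.001, 0.0, -0.001]
ft_force: [0.5, 0.2, -1.5]
opening: 0.161
grip_force: 39.3
```

{"op": "apply_moves", "data": {
  "deltas": [
    [[12, 15, 0], [0, 0, 0]],
    [[36, 46, 0], [0, 0, 0]],
    [[66, 84, 0], [0, 0, 0]],
    [[98, 125, 0], [0, 0, 0]],
    [[130, 165, 0], [0, 0, 0]],
    [[160, 203, 0], [0, 0, 0]],
    [[188, 239, 0], [0, 0, 0]],
    [[210, 267, 0], [0, 0, 0]]
  ]
}}

```text
t: 19.3
tcp_pos: [0.6376, -0.0456, 0.2384]
tool_rot: [1.0, -0.002, -0.001, -0.0]
ft_force: [0.2, -0.3, -1.3]
opening: 0.163
grip_force: 39.4
```

{"op": "apply_moves", "data": {
  "deltas": [
    [[5, 5, 5], [0, 0, 0]],
    [[7, 7, 20], [0, 0, 0]],
    [[7, 7, 45], [0, 0, 0]],
    [[7, 7, 70], [0, 0, 0]],
    [[7, 7, 95], [0, 0, 0]],
    [[7, 7, 115], [0, 0, 0]],
    [[7, 7, 127], [0, 0, 0]],
    [[7, 7, 133], [0, 0, 0]]
  ]
}}

```text
t: 20.1
tcp_pos: [0.643, -0.0497, 0.1049]
tool_rot: [1.0, -0.001, -0.001, 0.0]
ft_force: [0.3, 0.2, -0.5]
opening: 0.165
grip_force: 39.4
```

{"op": "apply_moves", "data": {
  "deltas": [
    [[0, 0, 3], [0, 0, 0]],
    [[0, 0, 5], [0, 0, 0]],
    [[0, 0, 7], [0, 0, 0]],
    [[0, 0, 8], [0, 0, 0]],
    [[0, 0, 8], [0, 0, 0]],
    [[0, 0, 8], [0, 0, 0]],
    [[0, 0, 8], [0, 0, 0]],
    [[0, 0, 8], [0, 0, 0]]
  ]
}}

```text
t: 20.9
tcp_pos: [0.6441, -0.0502, 0.0985]
tool_rot: [1.0, -0.001, 0.0, -0.0]
ft_force: [-0.8, -0.5, -0.9]
opening: 0.161
grip_force: 39.4
```

{"op": "apply_moves", "data": {
  "deltas": [
    [[0, 0, 0], [0, 0, 0]],
    [[0, 0, 0], [0, 0, 0]],
    [[0, 0, 0], [0, 0, 0]],
    [[0, 0, 0], [0, 0, 0]],
    [[0, 0, -12], [0, 0, 0]],
    [[0, 0, -50], [0, 0, 0]],
    [[0, 0, -95], [0, 0, 0]],
    [[0, 0, -130], [0, 0, 0]]
  ],
  "gripper": 26
}}

```text
t: 21.7
tcp_pos: [0.6447, -0.0503, 0.2323]
tool_rot: [1.0, -0.001, 0.002, 0.0]
ft_force: [1.0, 0.6, 0.0]
opening: 0.301
grip_force: 0.0
```

{"op": "apply_moves", "data": {
  "deltas": [
    [[-18, -29, 0], [0, 0, 0]],
    [[-43, -69, 0], [0, 0, 0]],
    [[-69, -111, 0], [0, 0, 0]],
    [[-95, -153, 0], [0, 0, 0]],
    [[-121, -195, 0], [0, 0, 0]],
    [[-147, -237, 0], [0, 0, 0]],
    [[-173, -279, 0], [0, 0, 0]],
    [[-195, -315, 0], [0, 0, 0]]
  ],
  "gripper": 36
}}

```text
t: 22.5
tcp_pos: [0.4482, 0.2671, 0.2298]
tool_rot: [1.0, -0.0, 0.001, -0.001]
ft_force: [0.4, 0.2, -0.1]
opening: 0.422
grip_force: 0.0
```

```bash
python3 look.py
```

```text
22.5 [0.44823437 0.26707602 0.22975278] 0.4218739422182662
top
34 [0.765 0.235 0.135] [0.006 0.006 0.007]
18 [0.748 0.211 0.139] [0.002 0.006 0.002]
13 [0.732 0.225 0.137] [0.003 0.001 0.005]
28 [0.729 0.245 0.137] [0.006 0.002 0.006]
54 [ 0.642 -0.012  0.132] [0.013 0.013 0.006]
52 [ 0.642 -0.05   0.132] [0.014 0.013 0.005]
63 [0.572 0.315 0.126] [0.013 0.014 0.007]
64 [0.518 0.33  0.126] [0.012 0.013 0.006]
60 [0.506 0.264 0.125] [0.012 0.012 0.004]
27 [0.44  0.271 0.125] [0.012 0.005 0.004]
scene
38 [0.438 0.279 0.124] [0.015 0.011 0.005]
41 [ 0.641 -0.048  0.129] [0.014 0.012 0.007]
39 [0.506 0.267 0.124] [0.017 0.013 0.008]
46 [ 0.642 -0.01   0.129] [0.014 0.014 0.004]
41 [0.518 0.333 0.123] [0.014 0.013 0.005]
42 [0.571 0.316 0.124] [0.014 0.012 0.005]
21 [0.734 0.231 0.134] [0.004 0.004 0.005]
33 [0.73  0.25  0.137] [0.005 0.007 0.006]
24 [0.75  0.217 0.136] [0.005 0.007 0.009]
20 [0.754 0.253 0.136] [0.003 0.005 0.005]
11 [0.769 0.237 0.138] [0.004 0.007 0.004]
[0.44771855 0.26887597 0.22972301]
```

{"op": "apply_moves", "data": {
  "deltas": [
    [[-6, -7, 20], [0, 0, 0]],
    [[-9, -10, 45], [0, 0, 0]],
    [[-9, -10, 70], [0, 0, 0]],
    [[-9, -10, 95], [0, 0, 0]],
    [[-9, -10, 115], [0, 0, 0]],
    [[-9, -10, 128], [0, 0, 0]],
    [[-9, -10, 135], [0, 0, 0]],
    [[-9, -10, 137], [0, 0, 0]]
  ]
}}

```text
t: 23.4
tcp_pos: [0.4408, 0.2749, 0.0913]
tool_rot: [1.0, -0.001, -0.0, 0.0]
ft_force: [-0.3, 0.0, 0.5]
opening: 0.422
grip_force: 0.0
```

{"op": "apply_moves", "data": {
  "deltas": [
    [[0, 0, 0], [0, 0, 0]],
    [[0, 0, 0], [0, 0, 0]],
    [[0, 0, 0], [0, 0, 0]],
    [[0, 0, 0], [0, 0, 0]],
    [[0, 0, 0], [0, 0, 0]],
    [[0, 0, 0], [0, 0, 0]],
    [[0, 0, 0], [0, 0, 0]],
    [[0, 0, 0], [0, 0, 0]]
  ],
  "gripper": 5
}}

```text
t: 24.2
tcp_pos: [0.441, 0.2756, 0.092]
tool_rot: [1.0, -0.001, 0.001, -0.0]
ft_force: [0.1, -0.2, 4.7]
opening: 0.159
grip_force: 39.9
```

{"op": "apply_moves", "data": {
  "deltas": [
    [[0, 0, -10], [0, 0, 0]],
    [[0, 0, -28], [0, 0, 0]],
    [[0, 0, -48], [0, 0, 0]],
    [[0, 0, -70], [0, 0, 0]],
    [[0, 0, -92], [0, 0, 0]],
    [[0, 0, -115], [0, 0, 0]],
    [[0, 0, -135], [0, 0, 0]],
    [[0, 0, -148], [0, 0, 0]]
  ]
}}

```text
t: 25.0
tcp_pos: [0.4405, 0.2752, 0.2408]
tool_rot: [1.0, -0.001, 0.0, -0.001]
ft_force: [0.4, -0.1, -1.5]
opening: 0.161
grip_force: 39.3
```

{"op": "apply_moves", "data": {
  "deltas": [
    [[10, 18, 0], [0, 0, 0]],
    [[28, 51, 0], [0, 0, 0]],
    [[50, 91, 0], [0, 0, 0]],
    [[73, 133, 0], [0, 0, 0]],
    [[96, 175, 0], [0, 0, 0]],
    [[119, 217, 0], [0, 0, 0]],
    [[140, 255, 0], [0, 0, 0]],
    [[156, 284, 0], [0, 0, 0]]
  ]
}}

```text
t: 25.8
tcp_pos: [0.5962, -0.0115, 0.2387]
tool_rot: [1.0, -0.002, -0.001, -0.0]
ft_force: [0.1, -0.6, -0.7]
opening: 0.163
grip_force: 39.3
```

{"op": "apply_moves", "data": {
  "deltas": [
    [[6, 9, 3], [0, 0, 0]],
    [[8, 13, 20], [0, 0, 0]],
    [[8, 13, 45], [0, 0, 0]],
    [[8, 13, 70], [0, 0, 0]],
    [[8, 13, 95], [0, 0, 0]],
    [[8, 13, 115], [0, 0, 0]],
    [[8, 13, 127], [0, 0, 0]],
    [[8, 13, 133], [0, 0, 0]]
  ]
}}

```text
t: 26.6
tcp_pos: [0.6031, -0.0217, 0.105]
tool_rot: [1.0, -0.001, -0.001, 0.0]
ft_force: [0.0, -0.1, 0.1]
opening: 0.164
grip_force: 39.3
```

{"op": "apply_moves", "data": {
  "deltas": [
    [[0, 0, 3], [0, 0, 0]],
    [[0, 0, 5], [0, 0, 0]],
    [[0, 0, 7], [0, 0, 0]],
    [[0, 0, 8], [0, 0, 0]],
    [[0, 0, 8], [0, 0, 0]],
    [[0, 0, 8], [0, 0, 0]],
    [[0, 0, 8], [0, 0, 0]],
    [[0, 0, 8], [0, 0, 0]]
  ]
}}

```text
t: 27.4
tcp_pos: [0.6041, -0.0221, 0.0984]
tool_rot: [1.0, -0.001, 0.0, -0.0]
ft_force: [-0.6, -0.1, -2.3]
opening: 0.163
grip_force: 39.3
```

{"op": "apply_moves", "data": {
  "deltas": [
    [[0, 0, 0], [0, 0, 0]],
    [[0, 0, 0], [0, 0, 0]],
    [[0, 0, 0], [0, 0, 0]],
    [[0, 0, 0], [0, 0, 0]],
    [[0, 0, -12], [0, 0, 0]],
    [[0, 0, -50], [0, 0, 0]],
    [[0, 0, -95], [0, 0, 0]],
    [[0, 0, -130], [0, 0, 0]]
  ],
  "gripper": 26
}}

```text
t: 28.2
tcp_pos: [0.6047, -0.0222, 0.2322]
tool_rot: [1.0, -0.001, 0.002, 0.0]
ft_force: [0.5, -0.1, 0.1]
opening: 0.304
grip_force: 0.0
```

{"op": "apply_moves", "data": {
  "deltas": [
    [[-8, -24, 0], [0, 0, 0]],
    [[-22, -65, 0], [0, 0, 0]],
    [[-37, -109, 0], [0, 0, 0]],
    [[-52, -153, 0], [0, 0, 0]],
    [[-67, -197, 0], [0, 0, 0]],
    [[-81, -240, 0], [0, 0, 0]],
    [[-92, -272, 0], [0, 0, 0]],
    [[-97, -287, 0], [0, 0, 0]]
  ],
  "gripper": 36
}}

```text
t: 29.0
tcp_pos: [0.5067, 0.2677, 0.2294]
tool_rot: [1.0, 0.001, 0.001, -0.001]
ft_force: [0.9, -0.4, -0.3]
opening: 0.422
grip_force: 0.0
```

```bash
sed -i 's/(.3,.8,-.45,.45)/(.3,.71,-.45,.45)/' look.py; python3 look.py
```

```text
29.0 [0.50670315 0.26771817 0.22941471] 0.4215695950654444
top
55 [ 0.642 -0.012  0.131] [0.014 0.013 0.005]
53 [ 0.642 -0.05   0.132] [0.013 0.013 0.005]
49 [ 0.602 -0.023  0.131] [0.013 0.013 0.005]
62 [0.572 0.315 0.125] [0.013 0.012 0.005]
62 [0.506 0.264 0.125] [0.012 0.013 0.005]
scene
41 [ 0.603 -0.02   0.129] [0.013 0.013 0.005]
41 [ 0.64  -0.047  0.13 ] [0.014 0.013 0.004]
41 [0.506 0.267 0.124] [0.017 0.013 0.006]
46 [ 0.642 -0.009  0.129] [0.013 0.013 0.005]
41 [0.517 0.332 0.124] [0.011 0.013 0.007]
44 [0.571 0.317 0.123] [0.014 0.014 0.006]
[0.50709477 0.26675655 0.22899785]
```

{"op": "apply_moves", "data": {
  "deltas": [
    [[0, 0, 20], [0, 0, 0]],
    [[0, 0, 45], [0, 0, 0]],
    [[0, 0, 70], [0, 0, 0]],
    [[0, 0, 95], [0, 0, 0]],
    [[0, 0, 115], [0, 0, 0]],
    [[0, 0, 128], [0, 0, 0]],
    [[0, 0, 135], [0, 0, 0]],
    [[0, 0, 137], [0, 0, 0]]
  ]
}}

```text
t: 29.9
tcp_pos: [0.5078, 0.2645, 0.0911]
tool_rot: [1.0, -0.001, -0.0, 0.0]
ft_force: [-0.7, 0.3, -0.5]
opening: 0.421
grip_force: 0.0
```

{"op": "apply_moves", "data": {
  "deltas": [
    [[0, 0, 0], [0, 0, 0]],
    [[0, 0, 0], [0, 0, 0]],
    [[0, 0, 0], [0, 0, 0]],
    [[0, 0, 0], [0, 0, 0]],
    [[0, 0, 0], [0, 0, 0]],
    [[0, 0, 0], [0, 0, 0]],
    [[0, 0, 0], [0, 0, 0]],
    [[0, 0, 0], [0, 0, 0]]
  ],
  "gripper": 5
}}

```text
t: 30.7
tcp_pos: [0.5082, 0.2656, 0.0922]
tool_rot: [1.0, -0.001, 0.001, -0.001]
ft_force: [-0.9, -0.3, 4.6]
opening: 0.162
grip_force: 39.6
```

{"op": "apply_moves", "data": {
  "deltas": [
    [[0, 0, -10], [0, 0, 0]],
    [[0, 0, -28], [0, 0, 0]],
    [[0, 0, -48], [0, 0, 0]],
    [[0, 0, -70], [0, 0, 0]],
    [[0, 0, -92], [0, 0, 0]],
    [[0, 0, -115], [0, 0, 0]],
    [[0, 0, -135], [0, 0, 0]],
    [[0, 0, -150], [0, 0, 0]]
  ]
}}

```text
t: 31.5
tcp_pos: [0.5072, 0.2649, 0.2425]
tool_rot: [1.0, -0.001, -0.0, -0.0]
ft_force: [-0.2, 0.1, -0.7]
opening: 0.159
grip_force: 39.0
```

{"op": "apply_moves", "data": {
  "deltas": [
    [[10, 17, 0], [0, 0, 0]],
    [[29, 49, 0], [0, 0, 0]],
    [[52, 87, 0], [0, 0, 0]],
    [[77, 128, 0], [0, 0, 0]],
    [[102, 169, 0], [0, 0, 0]],
    [[127, 211, 0], [0, 0, 0]],
    [[149, 248, 0], [0, 0, 0]],
    [[165, 275, 0], [0, 0, 0]]
  ]
}}

```text
t: 32.3
tcp_pos: [0.6722, -0.0129, 0.2403]
tool_rot: [1.0, -0.002, -0.001, 0.0]
ft_force: [0.3, 0.0, -0.6]
opening: 0.163
grip_force: 39.0
```

{"op": "apply_moves", "data": {
  "deltas": [
    [[6, 9, 3], [0, 0, 0]],
    [[8, 12, 20], [0, 0, 0]],
    [[8, 12, 45], [0, 0, 0]],
    [[8, 12, 70], [0, 0, 0]],
    [[8, 12, 95], [0, 0, 0]],
    [[8, 12, 115], [0, 0, 0]],
    [[8, 12, 128], [0, 0, 0]],
    [[8, 12, 135], [0, 0, 0]]
  ]
}}

```text
t: 33.1
tcp_pos: [0.7022, -0.0187, 0.1207]
tool_rot: [1.0, 0.003, 0.029, -0.001]
ft_force: [30.3, 3.3, 18.7]
opening: 0.158
grip_force: 52.8
```

{"op": "apply_moves", "data": {
  "deltas": [
    [[0, 0, 3], [0, 0, 0]],
    [[0, 0, 5], [0, 0, 0]],
    [[0, 0, 7], [0, 0, 0]],
    [[0, 0, 8], [0, 0, 0]],
    [[0, 0, 8], [0, 0, 0]],
    [[0, 0, 8], [0, 0, 0]],
    [[0, 0, 8], [0, 0, 0]],
    [[0, 0, 8], [0, 0, 0]]
  ]
}}

```text
t: 33.9
tcp_pos: [0.7014, -0.0185, 0.1132]
tool_rot: [1.0, 0.003, 0.028, -0.002]
ft_force: [26.1, 3.1, 16.9]
opening: 0.155
grip_force: 51.0
```

```bash
python3 - <<'E'
from h import *
s=monitor.sense(); print({k:np.round(v,3) for k,v in s.items()})
im,d=optics.grab_frame("scene"); a=cv2.resize(im[140:280,240:400],None,fx=3.5,fy=3.5)
im,d=optics.grab_frame("top"); b=cv2.resize(im[140:260,240:400],None,fx=1.5,fy=1.5)
cv2.imwrite("pics/c2.png",np.hstack([a,cv2.copyMakeBorder(b,0,a.shape[0]-b.shape[0],0,0,0)]))
E
```

```text
{'t': np.float64(33.9), 'joint_pos': array([ 0.207,  0.578,  0.016,  0.01 , -0.954,  1.364]), 'qd': array([ 0.   ,  0.001, -0.001, -0.002, -0.   ,  0.001]), 'effort': array([ -2.523, -34.753,  -2.023,  -1.094,  -7.347,   0.189]), 'tcp_pos': array([ 0.701, -0.018,  0.113]), 'tool_rot': array([ 1.   ,  0.003,  0.028, -0.002]), 'ft_force': array([26.134,  3.084, 16.903]), 'torque': array([ 0.96 , -7.338, -0.162]), 'grip_force': np.float64(51.033), 'opening': np.float64(0.155)}
```

View pics/c2.png

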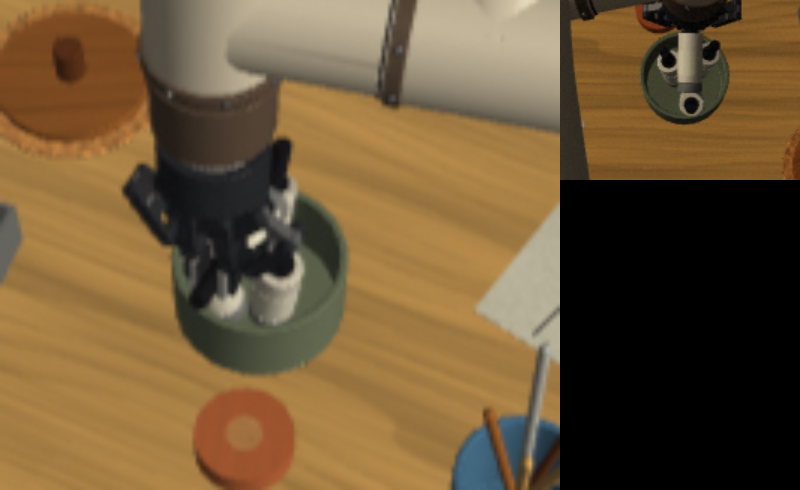

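{"op": "apply_moves", "data": {
  "deltas": [
    [[5, 0, -8], [0, 0, 0]],
    [[5, 0, -16], [0, 0, 0]],
    [[5, 0, -30], [0, 0, 0]],
    [[5, 0, -50], [0, 0, 0]],
    [[5, 0, -75], [0, 0, 0]],
    [[5, 0, -100], [0, 0, 0]],
    [[5, 0, -125], [0, 0, 0]],
    [[5, 0, -150], [0, 0, 0]]
  ]
}}

```text
t: 34.8
tcp_pos: [0.6841, -0.0214, 0.2488]
tool_rot: [1.0, -0.001, -0.001, -0.0]
ft_force: [0.2, -0.2, -0.4]
opening: 0.154
grip_force: 51.1
```

```bash
python3 - <<'E'
from h import *
s=monitor.sense(); print(s['tcp_pos'],s['opening'],s['ft_force'])
im,d=optics.grab_frame("scene"); a=cv2.resize(im[120:280,240:400],None,fx=3,fy=3)
im,d=optics.grab_frame("top"); b=cv2.resize(im[110:260,260:390],None,fx=2.4,fy=2.4)
cv2.imwrite("pics/c3.png",np.hstack([a,cv2.copyMakeBorder(b,0,a.shape[0]-b.shape[0],0,0,0)]))
E
python3 look.py
```

```text
[ 0.68413516 -0.02135886  0.24884757] 0.1543766984308326 [ 0.17901533 -0.24716194 -0.39976574]
34.9 [ 0.68634298 -0.02149848  0.25282162] 0.15441717921248216
top
54 [0.652 0.003 0.132] [0.013 0.013 0.006]
scene
46 [ 0.629 -0.024  0.131] [0.012 0.015 0.006]
48 [ 0.662 -0.028  0.13 ] [0.013 0.013 0.007]
47 [0.651 0.006 0.128] [0.016 0.013 0.005]
40 [0.519 0.332 0.123] [0.015 0.013 0.004]
43 [0.571 0.317 0.124] [0.014 0.014 0.005]
[ 0.6844313  -0.02138522  0.24810095]
```

View pics/c3.png

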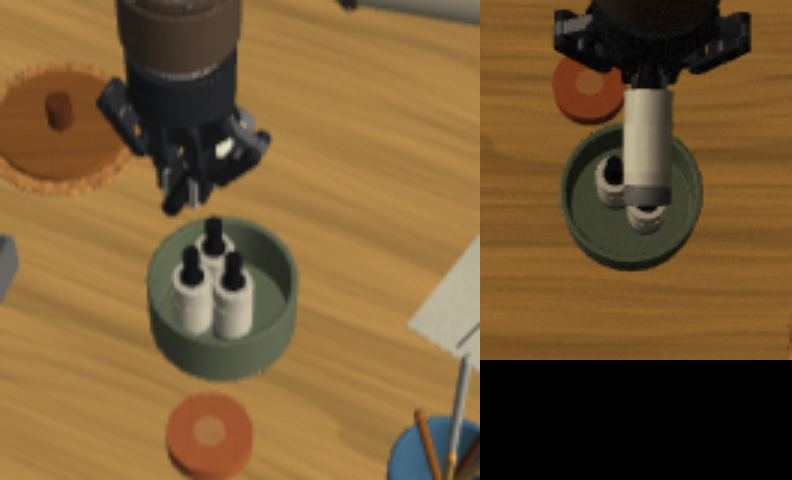

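```bash
python3 - <<'E'
from h import *
s=monitor.sense(); print(s['tcp_pos'],s['joint_pos'].round(3) if hasattr(s['joint_pos'],'round') else s['joint_pos'])
im,d=optics.grab_frame("top")
P,u,v=pts("top",d,np.ones(d.shape,bool))
m=(P[:,2]>.16)&(P[:,2]<.33)&(P[:,0]>.54)&(P[:,0]<.67)&(abs(P[:,1]+.021)<.022)
Q=P[m]
for x in np.arange(.55,.67,.015):
    q=Q[abs(Q[:,0]-x)<.0075]
    if len(q)>3: print(round(x,3),len(q),q[:,2].max().round(4),np.percentile(q[:,2],80).round(4),q[:,1].min().round(3),q[:,1].max().round(3))
E
```

```text
[ 0.6844313  -0.02138522  0.24810095] [ 2.040e-01  4.790e-01  2.010e-01 -1.000e-03 -1.293e+00  1.366e+00]
0.595 142 0.2537 0.2505 -0.038 -0.006
0.61 173 0.2594 0.2548 -0.038 -0.006
0.625 183 0.2632 0.2591 -0.04 -0.004
0.64 178 0.2658 0.2636 -0.04 -0.005
0.655 178 0.2705 0.2674 -0.039 -0.005
```

{"op": "apply_moves", "data": {
  "deltas": [
    [[-5, 5, -10], [0, 0, 0.149]],
    [[-20, 15, -25], [0, 0, 0.298]],
    [[-40, 25, -40], [0, 0, 0.447]],
    [[-60, 35, -45], [0, 0, 0.596]],
    [[-80, 45, -45], [0, 0, 0.745]],
    [[-95, 52, -45], [0, 0, 0.894]],
    [[-110, 58, -45], [0, 0, 1.043]],
    [[-120, 60, -45], [0, 0, 1.19]]
  ],
  "newtons": 70
}}

```text
t: 35.85
tcp_pos: [0.5629, -0.0823, 0.2915]
tool_rot: [0.826, -0.564, -0.002, 0.001]
ft_force: [-0.4, -0.3, -0.5]
opening: 0.144
grip_force: 78.4
```

{"op": "apply_moves", "data": {
  "deltas": [
    [[4, 15, 0], [0, 0, 0.149]],
    [[8, 40, 0], [0, 0, 0.298]],
    [[12, 68, 0], [0, 0, 0.447]],
    [[16, 96, 0], [0, 0, 0.596]],
    [[20, 124, 0], [0, 0, 0.745]],
    [[24, 150, 0], [0, 0, 0.894]],
    [[28, 175, 0], [0, 0, 1.043]],
    [[31, 190, 0], [0, 0, 1.19]]
  ]
}}

```text
t: 36.65
tcp_pos: [0.3972, -0.1813, 0.2917]
tool_rot: [-0.368, 0.93, 0.001, -0.002]
ft_force: [0.2, 0.7, -1.2]
opening: 0.145
grip_force: 78.4
```

{"op": "apply_moves", "data": {
  "deltas": [
    [[0, 0, 0], [0, 0, 0.149]],
    [[0, 0, 0], [0, 0, 0.298]],
    [[0, 0, 0], [0, 0, 0.447]],
    [[0, 0, 0], [0, 0, 0.596]],
    [[0, 0, 0], [0, 0, 0.745]],
    [[0, 0, 0], [0, 0, 0.894]],
    [[0, 0, 0], [0, 0, 1.043]],
    [[0, 0, 0], [0, 0, 1.19]]
  ]
}}

```text
t: 37.45
tcp_pos: [0.3987, -0.1807, 0.2915]
tool_rot: [0.216, 0.976, 0.0, -0.002]
ft_force: [0.5, 0.0, -1.2]
opening: 0.149
grip_force: 78.4
```

```bash
python3 -c "
from h import *
s=monitor.sense(); print({k:np.round(s[k],3) for k in ('t','joint_pos','tcp_pos','tool_rot','opening')})"
```

```text
{'t': np.float64(37.45), 'joint_pos': array([-5.200e-02,  1.700e-02, -3.110e-01, -1.000e-03, -1.246e+00,
       -1.955e+00]), 'tcp_pos': array([ 0.399, -0.181,  0.292]), 'tool_rot': array([ 0.216,  0.976,  0.   , -0.002]), 'opening': np.float64(0.149)}
```

{"op": "apply_moves", "data": {
  "deltas": [
    [[0, 0, 0], [0, 0.12, 0]],
    [[0, 0, 0], [0, 0.25, 0]],
    [[0, 0, 0], [0, 0.38, 0]],
    [[0, 0, 0], [0, 0.51, 0]],
    [[0, 0, 0], [0, 0.64, 0]],
    [[0, 0, 0], [0, 0.77, 0]],
    [[0, 0, 0], [0, 0.9, 0]],
    [[0, 0, 0], [0, 1.02, 0]]
  ]
}}

```text
t: 38.25
tcp_pos: [0.4, -0.1809, 0.2918]
tool_rot: [0.186, 0.851, 0.105, -0.48]
ft_force: [-0.0, 0.1, -1.2]
opening: 0.146
grip_force: 78.1
```

```bash
python3 - <<'E'
from h import *
s=monitor.sense(); print({k:np.round(s[k],3) for k in ('t','joint_pos','tcp_pos','tool_rot','opening','ft_force')})
im,d=optics.grab_frame("scene"); a=cv2.resize(im[40:240,200:400],None,fx=2,fy=2)
im2,d2=optics.grab_frame("top"); b=cv2.resize(im2[200:400,300:500],None,fx=2,fy=2)
cv2.imwrite("pics/c4.png",np.hstack([a,b]))
for cam,dd in (("scene",d),("top",d2)):
    P,u,v=pts(cam,dd,np.ones(dd.shape,bool))
    Q=P[(P[:,2]>.1)&(P[:,2]<.27)&(np.hypot(P[:,0]-.41,P[:,1]+.185)<.09)]
    for z in np.arange(.13,.27,.02):
        q=Q[abs(Q[:,2]-z)<.01]
        if len(q)>3: print(cam,round(z,2),len(q),np.median(q,0).round(3),q.min(0).round(3),q.max(0).round(3))
E
```

```text
{'t': np.float64(38.25), 'joint_pos': array([-0.201,  0.559,  0.174, -0.241, -2.188, -1.832]), 'tcp_pos': array([ 0.4  , -0.181,  0.292]), 'tool_rot': array([ 0.186,  0.851,  0.105, -0.48 ]), 'opening': np.float64(0.146), 'ft_force': array([-0.029,  0.083, -1.215])}
scene 0.21 53 [ 0.442 -0.184  0.211] [ 0.424 -0.198  0.203] [ 0.45  -0.176  0.22 ]
scene 0.23 66 [ 0.439 -0.181  0.23 ] [ 0.419 -0.196  0.221] [ 0.446 -0.173  0.24 ]
scene 0.25 75 [ 0.434 -0.181  0.249] [ 0.415 -0.197  0.24 ] [ 0.442 -0.169  0.259]
scene 0.27 38 [ 0.429 -0.176  0.264] [ 0.409 -0.189  0.26 ] [ 0.437 -0.169  0.27 ]
```

View pics/c4.png

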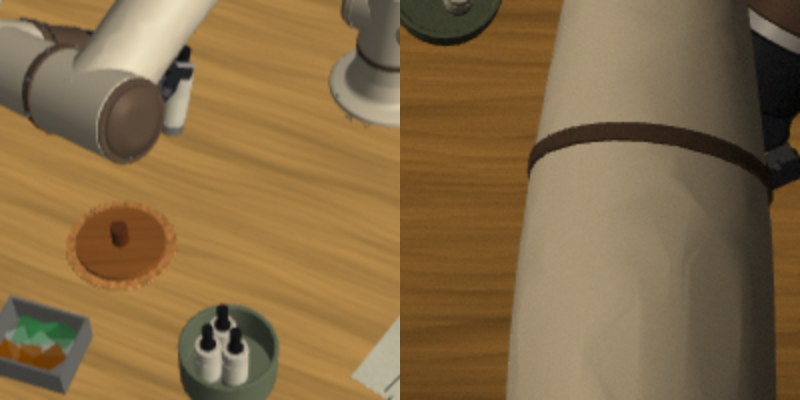

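{"op": "apply_moves", "data": {
  "deltas": [
    [[-10, 0, 6], [0, 0.05, 0]],
    [[-28, 0, 17], [0, 0.1, 0]],
    [[-48, 0, 29], [0, 0.15, 0]],
    [[-68, 0, 42], [0, 0.2, 0]],
    [[-88, 0, 54], [0, 0.23, 0]],
    [[-106, 0, 65], [0, 0.23, 0]],
    [[-120, 0, 73], [0, 0.23, 0]],
    [[-128, 0, 78], [0, 0.23, 0]]
  ]
}}

```text
t: 39.15
tcp_pos: [0.4001, -0.1811, 0.1426]
tool_rot: [0.173, 0.792, 0.125, -0.572]
ft_force: [-0.1, -0.3, -0.5]
opening: 0.141
grip_force: 78.0
```

```bash
python3 - <<'E'
from h import *
s=monitor.sense(); print({k:np.round(s[k],3) for k in ('t','joint_pos','tcp_pos','tool_rot','opening','ft_force')})
im,d=optics.grab_frame("scene")
P,u,v=pts("scene",d,np.ones(d.shape,bool))
Q=P[(P[:,2]>.008)&(P[:,2]<.15)&(np.hypot(P[:,0]-.42,P[:,1]+.185)<.06)]
print(len(Q),Q[:,2].min())
for z in np.arange(.01,.15,.02):
        q=Q[abs(Q[:,2]-z)<.01]
        if len(q)>3: print(round(z,2),len(q),np.median(q,0).round(3),q.min(0).round(3),q.max(0).round(3))
E
```

```text
{'t': np.float64(39.15), 'joint_pos': array([-0.21 ,  0.823,  0.098, -0.238, -2.075, -1.758]), 'tcp_pos': array([ 0.4  , -0.181,  0.143]), 'tool_rot': array([ 0.173,  0.792,  0.125, -0.572]), 'opening': np.float64(0.141), 'ft_force': array([-0.077, -0.272, -0.51 ])}
290 0.00871657903606053
0.01 64 [ 0.463 -0.212  0.012] [ 0.443 -0.233  0.009] [ 0.48  -0.181  0.016]
0.05 32 [ 0.426 -0.176  0.055] [ 0.402 -0.195  0.046] [ 0.432 -0.168  0.06 ]
0.07 50 [ 0.427 -0.177  0.071] [ 0.404 -0.196  0.06 ] [ 0.431 -0.167  0.08 ]
0.09 48 [ 0.425 -0.176  0.089] [ 0.407 -0.191  0.08 ] [ 0.432 -0.166  0.099]
0.11 46 [ 0.423 -0.172  0.11 ] [ 0.403 -0.184  0.1  ] [ 0.429 -0.166  0.119]
0.13 30 [ 0.417 -0.17   0.128] [ 0.403 -0.18   0.121] [ 0.428 -0.166  0.138]
```

{"op": "apply_moves", "data": {
  "deltas": [
    [[-12, 0, 4], [0, 0, 0]],
    [[-24, 0, 8], [0, 0, 0]],
    [[-32, 0, 11], [0, 0, 0]],
    [[-38, 0, 13], [0, 0, 0]],
    [[-41, 0, 14], [0, 0, 0]],
    [[-43, 0, 14], [0, 0, 0]],
    [[-43, 0, 14], [0, 0, 0]],
    [[-43, 0, 14], [0, 0, 0]]
  ]
}}

```text
t: 40.0
tcp_pos: [0.4008, -0.1815, 0.0984]
tool_rot: [0.173, 0.792, 0.125, -0.571]
ft_force: [0.7, 0.2, -0.4]
opening: 0.142
grip_force: 78.0
```

```bash
python3 - <<'E'
from h import *
s=monitor.sense(); print({k:np.round(s[k],3) for k in ('t','tcp_pos','ft_force')})
im,d=optics.grab_frame("scene")
P,u,v=pts("scene",d,np.ones(d.shape,bool))
Q=P[(P[:,2]<.15)&(np.hypot(P[:,0]-.42,P[:,1]+.185)<.03)]
for z in np.arange(-.01,.13,.01):
        q=Q[abs(Q[:,2]-z)<.005]
        if len(q)>3: print(round(z,2),len(q),np.median(q,0).round(3),q.max(0).round(3))
E
```

```text
{'t': np.float64(40.0), 'tcp_pos': array([ 0.401, -0.182,  0.098]), 'ft_force': array([ 0.742,  0.199, -0.382])}
-0.01 11 [ 0.423 -0.177 -0.006] [ 0.446 -0.163 -0.005]
0.0 113 [ 0.43  -0.175 -0.001] [ 0.45  -0.156  0.005]
0.01 24 [ 0.427 -0.178  0.011] [ 0.432 -0.169  0.014]
0.02 30 [ 0.427 -0.18   0.02 ] [ 0.433 -0.169  0.025]
0.03 18 [ 0.428 -0.175  0.032] [ 0.433 -0.168  0.035]
0.04 23 [ 0.428 -0.179  0.039] [ 0.435 -0.168  0.045]
0.05 22 [ 0.424 -0.173  0.049] [ 0.431 -0.167  0.053]
0.06 20 [ 0.423 -0.174  0.059] [ 0.431 -0.167  0.064]
0.07 20 [ 0.423 -0.172  0.069] [ 0.428 -0.168  0.075]
0.08 16 [ 0.42  -0.172  0.081] [ 0.428 -0.166  0.085]
0.09 12 [ 0.418 -0.169  0.086] [ 0.429 -0.167  0.091]
0.1 14 [ 0.423 -0.171  0.101] [ 0.435 -0.167  0.105]
0.11 38 [ 0.421 -0.174  0.11 ] [ 0.44  -0.166  0.114]
0.12 7 [ 0.413 -0.176  0.118] [ 0.441 -0.175  0.125]
```

{"op": "apply_moves", "data": {
  "deltas": [
    [[-1, 0, 0], [0, 0, 0]],
    [[-1, 0, 0], [0, 0, 0]],
    [[-1, 0, 0], [0, 0, 0]],
    [[-1, 0, 0], [0, 0, 0]],
    [[-1, 0, 0], [0, 0, 0]],
    [[0, 0, -15], [0, 0, 0]],
    [[0, 0, -40], [0, 0, 0]],
    [[0, 0, -70], [0, 0, 0]]
  ],
  "gripper": 40,
  "newtons": 50
}}

```text
t: 40.85
tcp_pos: [0.4612, -0.2092, 0.1209]
tool_rot: [0.173, 0.792, 0.125, -0.572]
ft_force: [-0.2, 0.4, -0.2]
opening: 0.47
grip_force: 0.0
```

{"op": "apply_moves", "data": {
  "deltas": [
    [[30, 0, -10], [0, -0.1, 0]],
    [[65, 0, -20], [0, -0.24, 0]],
    [[105, 0, -30], [0, -0.38, 0]],
    [[145, 0, -40], [0, -0.52, 0]],
    [[180, 0, -40], [0, -0.66, 0]],
    [[200, 0, -40], [0, -0.8, 0]],
    [[200, 0, -40], [0, -0.94, 0]],
    [[200, 0, -40], [0, -1.08, 0]]
  ]
}}

```text
t: 41.65
tcp_pos: [0.4384, -0.1987, 0.3247]
tool_rot: [0.213, 0.974, 0.018, -0.078]
ft_force: [-0.1, 0.6, -1.1]
opening: 0.47
grip_force: 0.0
```

```bash
sed -i 's/\[print(monitor.*//' look.py; python3 look.py; python3 -c "
from h import *
s=monitor.sense(); print({k:np.round(s[k],3) for k in ('joint_pos','tcp_pos','tool_rot','ft_force')})"
```

```text
41.65 [ 0.43835317 -0.19873071  0.32469913] 0.47005010743020714
top
64 [0.572 0.315 0.125] [0.013 0.013 0.006]
66 [0.518 0.33  0.126] [0.012 0.014 0.005]
scene
31 [ 0.416 -0.186  0.123] [0.016 0.016 0.004]
47 [ 0.627 -0.024  0.131] [0.014 0.012 0.008]
46 [ 0.663 -0.028  0.13 ] [0.014 0.012 0.006]
47 [0.652 0.006 0.13 ] [0.015 0.012 0.007]
43 [0.518 0.332 0.124] [0.014 0.013 0.005]
43 [0.571 0.317 0.123] [0.014 0.014 0.005]
[ 0.43514537 -0.19788818  0.32554526]
{'joint_pos': array([-0.12 ,  0.163, -0.054, -0.051, -1.51 , -1.873]), 'tcp_pos': array([ 0.435, -0.198,  0.326]), 'tool_rot': array([ 0.212,  0.974,  0.018, -0.08 ]), 'ft_force': array([0.657, 0.056, 1.06 ])}
```

{"op": "apply_moves", "data": {
  "deltas": [
    [[0, 0, 0], [0, -0.08, 0]],
    [[0, 0, 0], [0, -0.165, 0]],
    [[0, 0, 0], [0, -0.165, 0]],
    [[0, 0, 0], [0, -0.165, 0]],
    [[0, 0, 0], [0, -0.165, 0]],
    [[0, 0, 0], [0, -0.165, 0]],
    [[0, 0, 0], [0, -0.165, 0]],
    [[0, 0, 0], [0, -0.165, 0]]
  ],
  "gripper": 24
}}

```text
t: 42.55
tcp_pos: [0.4384, -0.1988, 0.3223]
tool_rot: [0.214, 0.977, 0.001, -0.003]
ft_force: [0.7, -0.1, -0.2]
opening: 0.284
grip_force: 0.0
```

```bash
cat > go.py <<'E'
# tool-axis shift (mm) from the measured pose to world targets given as x,y,z
import sys
from h import *
from scipy.spatial.transform import Rotation as R
s=monitor.sense(); r=R.from_quat(s['tool_rot']); X=r.as_matrix()
print(np.round(s['tcp_pos'],4),"tool x",X[:,0].round(3),"y",X[:,1].round(3),"z",X[:,2].round(3))
t=np.array([float(a) for a in sys.argv[1:4]]); print("shift",(X.T@(t-s['tcp_pos'])*1000).round(1))
E
python3 go.py .6635 -.029 .25
```

```text
[ 0.4384 -0.1988  0.3223] tool x [-0.909  0.417  0.006] y [ 0.417  0.909 -0.   ] z [-0.006  0.002 -1.   ]
shift [-134.1  248.2   71.4]
```

{"op": "apply_moves", "data": {
  "deltas": [
    [[-10, 18, 0], [0, 0, 0.03]],
    [[-27, 50, 10], [0, 0, 0.06]],
    [[-47, 86, 20], [0, 0, 0.1]],
    [[-67, 124, 35], [0, 0, 0.1]],
    [[-87, 162, 50], [0, 0, 0.1]],
    [[-107, 198, 60], [0, 0, 0.1]],
    [[-124, 229, 68], [0, 0, 0.1]],
    [[-134, 248, 71], [0, 0, 0.1]]
  ]
}}

```text
t: 43.35
tcp_pos: [0.6645, -0.0273, 0.2485]
tool_rot: [0.261, 0.965, -0.0, -0.004]
ft_force: [-0.2, 0.8, -0.6]
opening: 0.282
grip_force: 0.0
```

```bash
python3 look.py | tail -9; for i in 1 2; do python3 go.py .6635 -.029 .0985;done
```

```text
50 [ 0.627 -0.027  0.132] [0.013 0.013 0.004]
54 [ 0.415 -0.188  0.126] [0.014 0.012 0.005]
scene
46 [ 0.628 -0.024  0.13 ] [0.013 0.014 0.007]
48 [ 0.663 -0.029  0.129] [0.015 0.014 0.007]
47 [0.653 0.006 0.13 ] [0.017 0.014 0.005]
41 [0.516 0.332 0.123] [0.015 0.013 0.006]
43 [0.57  0.317 0.123] [0.015 0.014 0.005]
[ 0.66454409 -0.02712222  0.24830229]
[ 0.6645 -0.0271  0.2483] tool x [-0.864  0.504  0.008] y [ 0.504  0.864 -0.002] z [-0.008  0.002 -1.   ]
shift [ -1.2  -1.8 149.8]
[ 0.6645 -0.0271  0.2483] tool x [-0.864  0.504  0.008] y [ 0.504  0.864 -0.002] z [-0.008  0.002 -1.   ]
shift [ -1.2  -1.8 149.8]
```

{"op": "apply_moves", "data": {
  "deltas": [
    [[-1, -1, 25], [0, 0, 0]],
    [[-1, -1, 55], [0, 0, 0]],
    [[-1, -1, 85], [0, 0, 0]],
    [[-1, -1, 108], [0, 0, 0]],
    [[-1, -1, 125], [0, 0, 0]],
    [[-1, -1, 138], [0, 0, 0]],
    [[-1, -1, 145], [0, 0, 0]],
    [[-1, -1, 148], [0, 0, 0]]
  ]
}}

```text
t: 44.25
tcp_pos: [0.6626, -0.0303, 0.1028]
tool_rot: [0.262, 0.965, 0.0, -0.003]
ft_force: [-0.2, 0.7, -0.9]
opening: 0.282
grip_force: 0.0
```

{"op": "apply_moves", "data": {
  "deltas": [
    [[0, 0, 0], [0, 0, 0]],
    [[0, 0, 0], [0, 0, 0]],
    [[0, 0, 0], [0, 0, 0]],
    [[0, 0, 0], [0, 0, 0]],
    [[0, 0, 0], [0, 0, 0]],
    [[0, 0, 0], [0, 0, 0]],
    [[0, 0, 0], [0, 0, 0]],
    [[0, 0, 0], [0, 0, 0]]
  ],
  "gripper": 5
}}

```text
t: 45.05
tcp_pos: [0.6629, -0.0301, 0.1032]
tool_rot: [0.262, 0.965, 0.0, -0.002]
ft_force: [0.1, -0.4, 0.1]
opening: 0.161
grip_force: 48.7
```

```bash
python3 go.py .672 -.037 .103
```

```text
[ 0.6629 -0.0301  0.1032] tool x [-0.863  0.506  0.005] y [ 0.506  0.863 -0.   ] z [-0.004  0.002 -1.   ]
shift [-11.4  -1.4   0.2]
```

{"op": "apply_moves", "data": {
  "deltas": [
    [[0, 0, -2], [0, 0, 0]],
    [[0, 0, -4], [0, 0, 0]],
    [[-3, -1, -4], [0, 0, 0]],
    [[-6, -2, -4], [0, 0, 0]],
    [[-9, -2, -4], [0, 0, 0]],
    [[-10, -2, -4], [0, 0, 0]],
    [[-10, -2, -2], [0, 0, 0]],
    [[-10, -2, 0], [0, 0, 0]]
  ]
}}

```text
t: 45.85
tcp_pos: [0.6705, -0.037, 0.1031]
tool_rot: [0.262, 0.965, 0.0, -0.002]
ft_force: [-0.8, -0.0, 5.5]
opening: 0.156
grip_force: 49.5
```

{"op": "apply_moves", "data": {
  "deltas": [
    [[0, 0, 0], [0, 0, 0]],
    [[0, 0, 0], [0, 0, 0]],
    [[0, 0, 0], [0, 0, 0]],
    [[0, 0, 0], [0, 0, 0]],
    [[0, 0, -12], [0, 0, 0]],
    [[0, 0, -50], [0, 0, 0]],
    [[0, 0, -95], [0, 0, 0]],
    [[0, 0, -135], [0, 0, 0]]
  ],
  "gripper": 24
}}

```text
t: 46.65
tcp_pos: [0.6712, -0.0373, 0.2413]
tool_rot: [0.262, 0.965, 0.0, -0.001]
ft_force: [0.7, 0.1, -0.1]
opening: 0.285
grip_force: 0.0
```

```bash
python3 look.py | tail -9; python3 go.py .628 -.0255 .235
```

```text
51 [ 0.627 -0.027  0.132] [0.013 0.013 0.004]
54 [ 0.415 -0.188  0.126] [0.014 0.013 0.005]
scene
47 [ 0.627 -0.024  0.13 ] [0.013 0.013 0.007]
48 [ 0.67  -0.035  0.129] [0.013 0.013 0.007]
46 [0.652 0.006 0.13 ] [0.016 0.015 0.007]
43 [0.518 0.332 0.123] [0.013 0.014 0.005]
44 [0.571 0.317 0.124] [0.015 0.014 0.006]
[ 0.67443268 -0.03742184  0.24739468]
[ 0.6744 -0.0374  0.2474] tool x [-0.863  0.505 -0.009] y [0.505 0.863 0.007] z [ 0.011  0.002 -1.   ]
shift [ 46.2 -13.2  11.9]
```

{"op": "apply_moves", "data": {
  "deltas": [
    [[8, -2, 0], [0, 0, -0.1]],
    [[18, -5, 0], [0, 0, -0.24]],
    [[28, -8, 0], [0, 0, -0.38]],
    [[37, -10, 0], [0, 0, -0.5]],
    [[43, -12, 0], [0, 0, -0.61]],
    [[43, -12, 0], [0, 0, -0.61]],
    [[43, -12, 0], [0, 0, -0.61]],
    [[43, -12, 0], [0, 0, -0.61]]
  ]
}}

```text
t: 47.55
tcp_pos: [0.6281, -0.0258, 0.2383]
tool_rot: [-0.039, 0.999, 0.001, -0.002]
ft_force: [-0.4, 1.4, 0.4]
opening: 0.28
grip_force: 0.0
```

```bash
python3 go.py .628 -.0255 .103
```

```text
[ 0.6281 -0.0258  0.2383] tool x [-0.997 -0.078  0.004] y [-0.078  0.997  0.002] z [-0.004  0.002 -1.   ]
shift [ -0.4  -0.  135.3]
```

{"op": "apply_moves", "data": {
  "deltas": [
    [[0, 0, 25], [0, 0, 0]],
    [[0, 0, 52], [0, 0, 0]],
    [[0, 0, 78], [0, 0, 0]],
    [[0, 0, 98], [0, 0, 0]],
    [[0, 0, 115], [0, 0, 0]],
    [[0, 0, 127], [0, 0, 0]],
    [[0, 0, 133], [0, 0, 0]],
    [[0, 0, 135], [0, 0, 0]]
  ]
}}

```text
t: 48.35
tcp_pos: [0.6273, -0.0255, 0.1027]
tool_rot: [-0.04, 0.999, 0.001, -0.003]
ft_force: [0.5, 0.3, 0.8]
opening: 0.283
grip_force: 0.0
```

{"op": "apply_moves", "data": {
  "deltas": [
    [[0, 0, 0], [0, 0, 0]],
    [[0, 0, 0], [0, 0, 0]],
    [[0, 0, 0], [0, 0, 0]],
    [[0, 0, 0], [0, 0, 0]],
    [[0, 0, 0], [0, 0, 0]],
    [[0, 0, 0], [0, 0, 0]],
    [[0, 0, 0], [0, 0, 0]],
    [[0, 0, 0], [0, 0, 0]]
  ],
  "gripper": 5
}}

```text
t: 49.15
tcp_pos: [0.6273, -0.0254, 0.1034]
tool_rot: [-0.04, 0.999, 0.001, -0.002]
ft_force: [0.0, 0.1, 0.1]
opening: 0.154
grip_force: 48.7
```

{"op": "apply_moves", "data": {
  "deltas": [
    [[0, 0, -2], [0, 0, 0]],
    [[0, 0, -4], [0, 0, 0]],
    [[3, -3, -4], [0, 0, 0]],
    [[7, -6, -4], [0, 0, 0]],
    [[11, -10, -4], [0, 0, 0]],
    [[13, -12, -4], [0, 0, 0]],
    [[13, -12, -2], [0, 0, 0]],
    [[13, -12, 0], [0, 0, 0]]
  ]
}}

```text
t: 49.95
tcp_pos: [0.6153, -0.0386, 0.1033]
tool_rot: [-0.04, 0.999, 0.001, -0.002]
ft_force: [-2.2, 1.1, 11.6]
opening: 0.157
grip_force: 50.6
```

{"op": "apply_moves", "data": {
  "deltas": [
    [[0, 0, 0], [0, 0, 0]],
    [[0, 0, 0], [0, 0, 0]],
    [[0, 0, 0], [0, 0, 0]],
    [[0, 0, 0], [0, 0, 0]],
    [[0, 0, -12], [0, 0, 0]],
    [[0, 0, -50], [0, 0, 0]],
    [[0, 0, -95], [0, 0, 0]],
    [[0, 0, -135], [0, 0, 0]]
  ],
  "gripper": 24
}}

```text
t: 50.75
tcp_pos: [0.616, -0.0389, 0.2414]
tool_rot: [-0.04, 0.999, 0.001, -0.001]
ft_force: [1.0, -0.1, 0.1]
opening: 0.279
grip_force: 0.0
```

```bash
python3 look.py | tail -8; python3 go.py .653 .0045 .235
```

```text
55 [ 0.415 -0.188  0.126] [0.014 0.012 0.005]
scene
40 [ 0.615 -0.037  0.129] [0.014 0.012 0.006]
48 [ 0.67  -0.035  0.13 ] [0.013 0.014 0.005]
45 [0.653 0.006 0.13 ] [0.013 0.013 0.006]
39 [0.517 0.332 0.124] [0.012 0.013 0.005]
44 [0.57  0.317 0.123] [0.015 0.014 0.005]
[ 0.61938653 -0.03886227  0.24693446]
[ 0.6194 -0.0389  0.2469] tool x [-0.997 -0.081 -0.011] y [-0.081  0.997  0.001] z [ 0.011  0.002 -1.   ]
shift [-36.9  40.5  12.4]
```

{"op": "apply_moves", "data": {
  "deltas": [
    [[-8, 8, 0], [0, 0, 0]],
    [[-20, 20, 0], [0, 0, 0]],
    [[-30, 30, 0], [0, 0, 0]],
    [[-36, 36, 0], [0, 0, 0]],
    [[-40, 40, 0], [0, 0, 0]],
    [[-40, 40, 0], [0, 0, 0]],
    [[-40, 40, 0], [0, 0, 0]],
    [[-40, 40, 0], [0, 0, 0]]
  ]
}}

```text
t: 51.65
tcp_pos: [0.6523, 0.004, 0.2382]
tool_rot: [-0.04, 0.999, 0.001, -0.002]
ft_force: [-0.7, 0.3, 0.2]
opening: 0.281
grip_force: 0.0
```

```bash
python3 go.py .653 .0045 .103
```

```text
[0.6523 0.004  0.2382] tool x [-0.997 -0.079  0.005] y [-0.079  0.997  0.002] z [-0.005  0.002 -1.   ]
shift [-1.400e+00  1.000e-01  1.352e+02]
```

{"op": "apply_moves", "data": {
  "deltas": [
    [[0, 0, 25], [0, 0, 0]],
    [[0, 0, 52], [0, 0, 0]],
    [[0, 0, 78], [0, 0, 0]],
    [[0, 0, 98], [0, 0, 0]],
    [[0, 0, 115], [0, 0, 0]],
    [[0, 0, 127], [0, 0, 0]],
    [[0, 0, 133], [0, 0, 0]],
    [[0, 0, 135], [0, 0, 0]]
  ]
}}

```text
t: 52.45
tcp_pos: [0.6518, 0.0044, 0.1029]
tool_rot: [-0.04, 0.999, 0.001, -0.002]
ft_force: [-0.8, 0.8, 0.5]
opening: 0.28
grip_force: 0.0
```

{"op": "apply_moves", "data": {
  "deltas": [
    [[0, 0, 0], [0, 0, 0]],
    [[0, 0, 0], [0, 0, 0]],
    [[0, 0, 0], [0, 0, 0]],
    [[0, 0, 0], [0, 0, 0]],
    [[0, 0, 0], [0, 0, 0]],
    [[0, 0, 0], [0, 0, 0]],
    [[0, 0, 0], [0, 0, 0]],
    [[0, 0, 0], [0, 0, 0]]
  ],
  "gripper": 5
}}

```text
t: 53.25
tcp_pos: [0.6521, 0.0047, 0.1035]
tool_rot: [-0.04, 0.999, 0.001, -0.002]
ft_force: [0.0, -0.3, 1.6]
opening: 0.156
grip_force: 48.8
```

{"op": "apply_moves", "data": {
  "deltas": [
    [[0, 0, -2], [0, 0, 0]],
    [[0, 0, -4], [0, 0, 0]],
    [[3, -3, -4], [0, 0, 0]],
    [[7, -7, -4], [0, 0, 0]],
    [[11, -11, -4], [0, 0, 0]],
    [[12, -13, -4], [0, 0, 0]],
    [[12, -13, -2], [0, 0, 0]],
    [[12, -13, 0], [0, 0, 0]]
  ]
}}

```text
t: 54.05
tcp_pos: [0.6413, -0.0094, 0.1034]
tool_rot: [-0.04, 0.999, 0.001, -0.002]
ft_force: [0.1, 0.8, 7.5]
opening: 0.158
grip_force: 49.8
```

{"op": "apply_moves", "data": {
  "deltas": [
    [[0, 0, 0], [0, 0, 0]],
    [[0, 0, 0], [0, 0, 0]],
    [[0, 0, 0], [0, 0, 0]],
    [[0, 0, 0], [0, 0, 0]],
    [[0, 0, -12], [0, 0, 0]],
    [[0, 0, -50], [0, 0, 0]],
    [[0, 0, -95], [0, 0, 0]],
    [[0, 0, -135], [0, 0, 0]]
  ],
  "gripper": 24
}}

```text
t: 54.85
tcp_pos: [0.6418, -0.0097, 0.2414]
tool_rot: [-0.04, 0.999, 0.001, -0.001]
ft_force: [0.7, 0.5, 0.9]
opening: 0.277
grip_force: 0.0
```

```bash
python3 look.py | tail -8
```

```text
scene
31 [ 0.417 -0.186  0.124] [0.017 0.016 0.005]
43 [ 0.615 -0.037  0.13 ] [0.016 0.011 0.006]
40 [ 0.642 -0.007  0.13 ] [0.013 0.01  0.006]
48 [ 0.671 -0.035  0.128] [0.013 0.014 0.005]
44 [0.517 0.332 0.123] [0.013 0.013 0.005]
44 [0.571 0.317 0.125] [0.016 0.013 0.006]
[ 0.64508871 -0.00962548  0.24718515]
```

{"op": "apply_moves", "data": {
  "deltas": [
    [[18, -12, 0], [0, 0, 0]],
    [[48, -32, 0], [0, 0, 0]],
    [[84, -56, 0], [0, 0, 0]],
    [[122, -81, 0], [0, 0, 0]],
    [[160, -107, 0], [0, 0, 0]],
    [[196, -131, 0], [0, 0, 0]],
    [[224, -149, 0], [0, 0, 0]],
    [[239, -159, 0], [0, 0, 0]]
  ],
  "gripper": 36
}}

```text
t: 55.75
tcp_pos: [0.4139, -0.1882, 0.2396]
tool_rot: [-0.039, 0.999, 0.001, -0.002]
ft_force: [0.0, 0.5, -0.4]
opening: 0.42
grip_force: 0.0
```

```bash
python3 look.py; python3 go.py .416 -.187 .0925
```

```text
55.75 [ 0.41385118 -0.18819742  0.23958406] 0.42034816486087023
top
53 [ 0.67  -0.037  0.132] [0.013 0.013 0.004]
53 [ 0.641 -0.01   0.132] [0.014 0.013 0.004]
50 [ 0.616 -0.039  0.131] [0.013 0.013 0.004]
61 [0.572 0.315 0.126] [0.013 0.013 0.006]
66 [0.518 0.33  0.125] [0.012 0.014 0.005]
scene
32 [ 0.418 -0.186  0.123] [0.014 0.013 0.006]
43 [ 0.615 -0.037  0.13 ] [0.015 0.013 0.005]
42 [ 0.642 -0.008  0.129] [0.015 0.013 0.005]
48 [ 0.671 -0.035  0.129] [0.014 0.015 0.006]
42 [0.518 0.332 0.124] [0.016 0.013 0.005]
42 [0.572 0.317 0.124] [0.015 0.014 0.006]
[ 0.41466167 -0.18805822  0.23957443]
[ 0.4147 -0.1881  0.2396] tool x [-0.997 -0.078  0.003] y [-0.078  0.997  0.002] z [-0.003  0.002 -1.   ]
shift [ -1.9   0.6 147.1]
```

{"op": "apply_moves", "data": {
  "deltas": [
    [[-1, 0, 25], [0, 0, 0]],
    [[-1, 0, 55], [0, 0, 0]],
    [[-1, 0, 85], [0, 0, 0]],
    [[-1, 0, 108], [0, 0, 0]],
    [[-1, 0, 125], [0, 0, 0]],
    [[-1, 0, 137], [0, 0, 0]],
    [[-1, 0, 144], [0, 0, 0]],
    [[-1, 0, 146], [0, 0, 0]]
  ]
}}

```text
t: 56.65
tcp_pos: [0.4169, -0.1864, 0.0921]
tool_rot: [-0.04, 0.999, 0.001, -0.003]
ft_force: [0.6, -0.4, 0.9]
opening: 0.421
grip_force: 0.0
```

{"op": "apply_moves", "data": {
  "deltas": [
    [[0, 0, 0], [0, 0, 0]],
    [[0, 0, 0], [0, 0, 0]],
    [[0, 0, 0], [0, 0, 0]],
    [[0, 0, 0], [0, 0, 0]],
    [[0, 0, 0], [0, 0, 0]],
    [[0, 0, 0], [0, 0, 0]],
    [[0, 0, 0], [0, 0, 0]],
    [[0, 0, 0], [0, 0, 0]]
  ],
  "gripper": 5
}}

```text
t: 57.45
tcp_pos: [0.4167, -0.1868, 0.0932]
tool_rot: [-0.04, 0.999, 0.001, -0.002]
ft_force: [-0.3, 1.0, 4.0]
opening: 0.162
grip_force: 49.3
```

{"op": "apply_moves", "data": {
  "deltas": [
    [[0, 0, -12], [0, 0, 0]],
    [[0, 0, -32], [0, 0, 0]],
    [[0, 0, -56], [0, 0, 0]],
    [[0, 0, -82], [0, 0, 0]],
    [[0, 0, -108], [0, 0, 0]],
    [[0, 0, -132], [0, 0, 0]],
    [[0, 0, -152], [0, 0, 0]],
    [[0, 0, -165], [0, 0, 0]]
  ]
}}

```text
t: 58.25
tcp_pos: [0.4171, -0.1872, 0.2589]
tool_rot: [-0.04, 0.999, 0.001, -0.002]
ft_force: [0.4, 0.3, -1.0]
opening: 0.155
grip_force: 48.8
```

{"op": "apply_moves", "data": {
  "deltas": [
    [[-14, 9, 0], [0, 0, 0]],
    [[-44, 28, 0], [0, 0, 0]],
    [[-84, 52, 0], [0, 0, 0]],
    [[-128, 80, 0], [0, 0, 0]],
    [[-172, 108, 0], [0, 0, 0]],
    [[-215, 134, 0], [0, 0, 0]],
    [[-250, 157, 0], [0, 0, 0]],
    [[-276, 173, 0], [0, 0, 0]]
  ]
}}

```text
t: 59.05
tcp_pos: [0.6803, 0.0103, 0.2539]
tool_rot: [-0.041, 0.999, 0.001, -0.004]
ft_force: [-0.7, -0.7, -1.5]
opening: 0.164
grip_force: 48.8
```

```bash
python3 look.py; python3 go.py .677 .0067 .101
```

```text
59.05 [0.68028511 0.0103437  0.25385689] 0.16442449812039484
top
55 [ 0.671 -0.037  0.132] [0.013 0.013 0.005]
54 [ 0.642 -0.01   0.132] [0.014 0.013 0.005]
53 [ 0.616 -0.039  0.132] [0.013 0.013 0.005]
scene
15 [ 0.617 -0.04   0.129] [0.009 0.006 0.004]
47 [ 0.671 -0.035  0.13 ] [0.015 0.015 0.007]
43 [0.516 0.332 0.123] [0.015 0.013 0.005]
43 [0.571 0.317 0.125] [0.015 0.013 0.007]
[0.68063256 0.01077485 0.25257527]
[0.6806 0.0108 0.2526] tool x [-0.997 -0.083  0.008] y [-0.082  0.997  0.003] z [-0.009  0.002 -1.   ]
shift [  2.7  -4.1 151.6]
```

{"op": "apply_moves", "data": {
  "deltas": [
    [[0, 0, 0], [0, 0, 0]],
    [[0, 0, 5], [0, 0, 0]],
    [[0, 0, 10], [0, 0, 0]],
    [[0, 0, 15], [0, 0, 0]],
    [[0, 0, 20], [0, 0, 0]],
    [[0, 0, 20], [0, 0, 0]],
    [[0, 0, 20], [0, 0, 0]],
    [[0, 0, 20], [0, 0, 0]]
  ]
}}

```text
t: 59.95
tcp_pos: [0.6785, 0.0073, 0.2374]
tool_rot: [-0.04, 0.999, 0.001, -0.002]
ft_force: [-0.1, 0.9, 0.3]
opening: 0.159
grip_force: 48.8
```

```bash
cat > body.py <<'E'
# held bottle: scene-view axis by height; args: expected x y, foot z
import sys
from h import *
from scipy.optimize import least_squares
x,y,f=map(float,sys.argv[1:4])
im,d=optics.grab_frame("scene"); P,u,v=pts("scene",d,np.ones(d.shape,bool))
for z in (f+.02,f+.04,f+.06):
    q=P[(abs(P[:,2]-z)<.01)&(np.hypot(P[:,0]-x,P[:,1]-y)<.03)]
    if len(q)>8:
        r=least_squares(lambda p:np.hypot(q[:,0]-p[0],q[:,1]-p[1])-.018,[x,y],loss='soft_l1',f_scale=.002); print(round(z,3),len(q),r.x.round(4))
E
python3 body.py .678 .0075 .145; python3 go.py .677 .0067 .101
```

```text
0.165 54 [0.6752 0.0075]
0.185 65 [0.6759 0.0081]
0.205 76 [0.6752 0.0077]
[0.6785 0.0074 0.2374] tool x [-0.997 -0.08   0.004] y [-0.08   0.997  0.002] z [-0.004  0.002 -1.   ]
shift [  1.   -0.9 136.4]
```

{"op": "apply_moves", "data": {
  "deltas": [
    [[0, 0, 15], [0, 0, 0]],
    [[0, 0, 38], [0, 0, 0]],
    [[0, 0, 62], [0, 0, 0]],
    [[0, 0, 86], [0, 0, 0]],
    [[0, 0, 108], [0, 0, 0]],
    [[0, 0, 124], [0, 0, 0]],
    [[0, 0, 134], [0, 0, 0]],
    [[0, 0, 137], [0, 0, 0]]
  ]
}}

```text
t: 60.8
tcp_pos: [0.6774, 0.0076, 0.0994]
tool_rot: [-0.04, 0.999, 0.001, -0.003]
ft_force: [-2.4, 0.5, 3.3]
opening: 0.157
grip_force: 49.3
```

{"op": "apply_moves", "data": {
  "deltas": [
    [[0, 0, 0], [0, 0, 0]],
    [[0, 0, 0], [0, 0, 0]],
    [[0, 0, 0], [0, 0, 0]],
    [[0, 0, 0], [0, 0, 0]],
    [[0, 0, -12], [0, 0, 0]],
    [[0, 0, -50], [0, 0, 0]],
    [[0, 0, -95], [0, 0, 0]],
    [[0, 0, -135], [0, 0, 0]]
  ],
  "gripper": 24
}}

```text
t: 61.6
tcp_pos: [0.6786, 0.0072, 0.2385]
tool_rot: [-0.04, 0.999, 0.001, -0.001]
ft_force: [0.2, -0.6, 0.2]
opening: 0.279
grip_force: 0.0
```

```bash
python3 look.py; python3 go.py .519 .331 .238
```

```text
61.6 [0.67860147 0.00722648 0.23848782] 0.27881441374259996
top
58 [0.676 0.005 0.131] [0.013 0.013 0.005]
54 [ 0.67  -0.037  0.132] [0.013 0.013 0.006]
53 [ 0.642 -0.01   0.132] [0.013 0.013 0.006]
53 [ 0.616 -0.039  0.132] [0.014 0.013 0.006]
scene
35 [ 0.616 -0.035  0.128] [0.014 0.01  0.004]
42 [ 0.642 -0.008  0.131] [0.014 0.011 0.005]
46 [ 0.67  -0.036  0.129] [0.015 0.013 0.005]
48 [0.676 0.008 0.13 ] [0.017 0.014 0.007]
44 [0.518 0.332 0.123] [0.014 0.013 0.006]
45 [0.572 0.317 0.123] [0.016 0.014 0.007]
[0.68183645 0.00729254 0.24464414]
[0.6818 0.0073 0.2446] tool x [-0.997 -0.081 -0.012] y [-0.081  0.997  0.002] z [ 0.012  0.003 -1.   ]
shift [136.3 335.8   5.7]
```

{"op": "apply_moves", "data": {
  "deltas": [
    [[4, 16, 0], [0, 0, 0]],
    [[13, 50, 0], [0, 0, 0]],
    [[24, 95, 0], [0, 0, 0]],
    [[37, 145, 0], [0, 0, 0]],
    [[50, 195, 0], [0, 0, 0]],
    [[62, 244, 0], [0, 0, 0]],
    [[73, 287, 0], [0, 0, 0]],
    [[81, 316, 0], [0, 0, 0]]
  ],
  "gripper": 36
}}

```text
t: 62.5
tcp_pos: [0.57, 0.3193, 0.2353]
tool_rot: [-0.041, 0.999, 0.001, -0.003]
ft_force: [0.1, 0.2, -0.1]
opening: 0.419
grip_force: 0.0
```

```bash
python3 look.py; python3 go.py .5725 .316 .0925
```

```text
62.5 [0.56997571 0.31926955 0.23529369] 0.41931719948456603
top
56 [0.676 0.005 0.132] [0.013 0.013 0.005]
54 [ 0.671 -0.037  0.132] [0.013 0.013 0.005]
52 [ 0.642 -0.01   0.132] [0.013 0.013 0.005]
53 [ 0.616 -0.039  0.132] [0.013 0.013 0.004]
63 [0.572 0.314 0.125] [0.013 0.014 0.004]
66 [0.518 0.33  0.126] [0.012 0.013 0.006]
scene
43 [ 0.615 -0.037  0.13 ] [0.015 0.014 0.006]
41 [ 0.641 -0.008  0.13 ] [0.013 0.012 0.005]
48 [ 0.671 -0.035  0.128] [0.014 0.014 0.006]
48 [0.677 0.008 0.129] [0.014 0.014 0.005]
40 [0.519 0.332 0.124] [0.014 0.013 0.006]
42 [0.571 0.317 0.124] [0.016 0.014 0.006]
[0.5698658  0.31997775 0.23501698]
[0.5699 0.32   0.235 ] tool x [-0.996 -0.085  0.006] y [-0.085  0.996  0.002] z [-0.006  0.001 -1.   ]
shift [ -3.2  -4.5 142.5]
```

{"op": "apply_moves", "data": {
  "deltas": [
    [[0, 0, 20], [0, 0, 0]],
    [[0, 0, 50], [0, 0, 0]],
    [[0, 0, 80], [0, 0, 0]],
    [[0, 0, 105], [0, 0, 0]],
    [[0, 0, 123], [0, 0, 0]],
    [[0, 0, 135], [0, 0, 0]],
    [[0, 0, 142], [0, 0, 0]],
    [[0, 0, 144], [0, 0, 0]]
  ]
}}

```text
t: 63.4
tcp_pos: [0.5716, 0.3159, 0.0916]
tool_rot: [-0.04, 0.999, 0.001, -0.003]
ft_force: [0.4, 0.6, 1.1]
opening: 0.422
grip_force: 0.0
```

{"op": "apply_moves", "data": {
  "deltas": [
    [[0, 0, 0], [0, 0, 0]],
    [[0, 0, 0], [0, 0, 0]],
    [[0, 0, 0], [0, 0, 0]],
    [[0, 0, 0], [0, 0, 0]],
    [[0, 0, 0], [0, 0, 0]],
    [[0, 0, 0], [0, 0, 0]],
    [[0, 0, 0], [0, 0, 0]],
    [[0, 0, 0], [0, 0, 0]]
  ],
  "gripper": 5
}}

```text
t: 64.2
tcp_pos: [0.5723, 0.3167, 0.0931]
tool_rot: [-0.04, 0.999, 0.002, -0.001]
ft_force: [-1.2, -0.0, 5.2]
opening: 0.159
grip_force: 49.1
```

{"op": "apply_moves", "data": {
  "deltas": [
    [[0, 0, -12], [0, 0, 0]],
    [[0, 0, -32], [0, 0, 0]],
    [[0, 0, -56], [0, 0, 0]],
    [[0, 0, -82], [0, 0, 0]],
    [[0, 0, -108], [0, 0, 0]],
    [[0, 0, -132], [0, 0, 0]],
    [[0, 0, -152], [0, 0, 0]],
    [[0, 0, -165], [0, 0, 0]]
  ]
}}

```text
t: 65.0
tcp_pos: [0.5724, 0.3158, 0.2587]
tool_rot: [-0.04, 0.999, 0.001, -0.002]
ft_force: [-0.4, -0.3, 0.5]
opening: 0.158
grip_force: 48.8
```

```bash
python3 go.py .6047 .0034 .258
```

```text
[0.5724 0.3158 0.2587] tool x [-0.997 -0.08   0.004] y [-0.08   0.997  0.003] z [-0.004  0.003 -1.   ]
shift [-7.30e+00 -3.14e+02 -3.00e-01]
```

{"op": "apply_moves", "data": {
  "deltas": [
    [[0, -15, 0], [0, 0, 0]],
    [[-1, -48, 0], [0, 0, 0]],
    [[-2, -92, 0], [0, 0, 0]],
    [[-3, -140, 0], [0, 0, 0]],
    [[-4, -189, 0], [0, 0, 0]],
    [[-5, -238, 0], [0, 0, 0]],
    [[-6, -282, 0], [0, 0, 0]],
    [[-7, -314, 0], [0, 0, 0]]
  ]
}}

```text
t: 65.8
tcp_pos: [0.603, -0.0001, 0.2547]
tool_rot: [-0.039, 0.999, 0.001, -0.004]
ft_force: [-1.1, -0.2, -1.0]
opening: 0.158
grip_force: 48.8
```

{"op": "apply_moves", "data": {
  "deltas": [
    [[0, 0, 0], [0, 0, 0]],
    [[0, 0, 5], [0, 0, 0]],
    [[0, 0, 10], [0, 0, 0]],
    [[0, 0, 15], [0, 0, 0]],
    [[0, 0, 20], [0, 0, 0]],
    [[0, 0, 20], [0, 0, 0]],
    [[0, 0, 20], [0, 0, 0]],
    [[0, 0, 20], [0, 0, 0]]
  ]
}}

```text
t: 66.6
tcp_pos: [0.6046, 0.0038, 0.2366]
tool_rot: [-0.04, 0.999, 0.001, -0.002]
ft_force: [0.4, 0.1, -1.0]
opening: 0.159
grip_force: 48.9
```

```bash
python3 look.py; python3 body.py .605 .003 .145; python3 go.py .605 .003 .1
```

```text
66.6 [0.60458372 0.00378535 0.23662197] 0.15936483940540164
top
53 [ 0.616 -0.039  0.131] [0.013 0.013 0.005]
scene
42 [ 0.615 -0.037  0.13 ] [0.014 0.011 0.006]
39 [ 0.643 -0.008  0.131] [0.016 0.012 0.008]
47 [ 0.67  -0.036  0.129] [0.013 0.013 0.006]
49 [0.675 0.008 0.13 ] [0.016 0.014 0.008]
42 [0.518 0.332 0.123] [0.015 0.014 0.006]
[0.60453275 0.00361962 0.23667593]
0.165 59 [0.6023 0.0042]
0.185 70 [0.6026 0.0042]
0.205 76 [0.6023 0.004 ]
[0.6045 0.0036 0.2366] tool x [-0.997 -0.08   0.004] y [-0.08   0.997  0.002] z [-0.004  0.002 -1.   ]
shift [ -0.9  -0.9 136.6]
```

{"op": "apply_moves", "data": {
  "deltas": [
    [[0, 0, 15], [0, 0, 0]],
    [[0, 0, 38], [0, 0, 0]],
    [[0, 0, 62], [0, 0, 0]],
    [[0, 0, 86], [0, 0, 0]],
    [[0, 0, 108], [0, 0, 0]],
    [[0, 0, 124], [0, 0, 0]],
    [[0, 0, 134], [0, 0, 0]],
    [[0, 0, 137], [0, 0, 0]]
  ]
}}

```text
t: 67.55
tcp_pos: [0.6037, 0.0036, 0.0992]
tool_rot: [-0.04, 0.999, 0.001, -0.003]
ft_force: [-3.4, -0.1, 7.0]
opening: 0.159
grip_force: 49.8
```

{"op": "apply_moves", "data": {
  "deltas": [
    [[0, 0, 0], [0, 0, 0]],
    [[0, 0, 0], [0, 0, 0]],
    [[0, 0, 0], [0, 0, 0]],
    [[0, 0, 0], [0, 0, 0]],
    [[0, 0, -12], [0, 0, 0]],
    [[0, 0, -50], [0, 0, 0]],
    [[0, 0, -95], [0, 0, 0]],
    [[0, 0, -135], [0, 0, 0]]
  ],
  "gripper": 24
}}

```text
t: 68.35
tcp_pos: [0.6046, 0.0034, 0.2376]
tool_rot: [-0.04, 0.999, 0.001, -0.001]
ft_force: [0.2, -0.1, 0.4]
opening: 0.279
grip_force: 0.0
```

```bash
python3 go.py .519 .331 .236
```

```text
[0.6046 0.0034 0.2376] tool x [-0.997 -0.08   0.002] y [-0.08   0.997  0.002] z [-0.002  0.002 -1.   ]
shift [ 59.1 333.4   2.5]
```

{"op": "apply_moves", "data": {
  "deltas": [
    [[3, 18, 0], [0, 0, 0]],
    [[9, 54, 0], [0, 0, 0]],
    [[18, 100, 0], [0, 0, 0]],
    [[27, 150, 0], [0, 0, 0]],
    [[36, 200, 0], [0, 0, 0]],
    [[45, 250, 0], [0, 0, 0]],
    [[53, 298, 0], [0, 0, 0]],
    [[59, 333, 0], [0, 0, 0]]
  ],
  "gripper": 36
}}

```text
t: 69.15
tcp_pos: [0.5181, 0.3335, 0.2368]
tool_rot: [-0.041, 0.999, 0.002, -0.001]
ft_force: [0.7, 0.1, 0.2]
opening: 0.422
grip_force: 0.0
```

```bash
python3 look.py
```

```text
69.15 [0.51810042 0.33353204 0.2367989 ] 0.4223975897429923
top
58 [0.676 0.005 0.132] [0.014 0.013 0.004]
54 [ 0.671 -0.037  0.132] [0.013 0.013 0.006]
54 [ 0.641 -0.01   0.133] [0.014 0.013 0.005]
52 [ 0.616 -0.039  0.132] [0.013 0.013 0.005]
52 [0.603 0.002 0.132] [0.013 0.013 0.006]
63 [0.518 0.33  0.125] [0.012 0.015 0.005]
scene
43 [ 0.615 -0.038  0.131] [0.012 0.012 0.007]
48 [0.602 0.004 0.129] [0.015 0.013 0.005]
42 [ 0.641 -0.008  0.129] [0.014 0.011 0.005]
46 [ 0.671 -0.035  0.13 ] [0.014 0.013 0.006]
47 [0.675 0.008 0.129] [0.012 0.014 0.006]
40 [0.517 0.332 0.123] [0.013 0.013 0.005]
[0.5179211  0.33493022 0.2361668 ]
```

{"op": "apply_moves", "data": {
  "deltas": [
    [[0, 0, 20], [0, 0, 0]],
    [[0, 0, 50], [0, 0, 0]],
    [[0, 0, 80], [0, 0, 0]],
    [[0, 0, 105], [0, 0, 0]],
    [[0, 0, 123], [0, 0, 0]],
    [[0, 0, 135], [0, 0, 0]],
    [[0, 0, 141], [0, 0, 0]],
    [[0, 0, 142], [0, 0, 0]]
  ]
}}

```text
t: 70.05
tcp_pos: [0.5186, 0.3308, 0.0935]
tool_rot: [-0.04, 0.999, 0.001, -0.002]
ft_force: [1.0, -0.4, 0.2]
opening: 0.426
grip_force: 0.0
```

{"op": "apply_moves", "data": {
  "deltas": [
    [[0, 0, 0], [0, 0, 0]],
    [[0, 0, 0], [0, 0, 0]],
    [[0, 0, 0], [0, 0, 0]],
    [[0, 0, 0], [0, 0, 0]],
    [[0, 0, 0], [0, 0, 0]],
    [[0, 0, 0], [0, 0, 0]],
    [[0, 0, 0], [0, 0, 0]],
    [[0, 0, 0], [0, 0, 0]]
  ],
  "gripper": 5
}}

```text
t: 70.85
tcp_pos: [0.5191, 0.3317, 0.0947]
tool_rot: [-0.04, 0.999, 0.002, -0.001]
ft_force: [-0.2, 0.9, 5.0]
opening: 0.16
grip_force: 49.2
```

{"op": "apply_moves", "data": {
  "deltas": [
    [[0, 0, -12], [0, 0, 0]],
    [[0, 0, -32], [0, 0, 0]],
    [[0, 0, -56], [0, 0, 0]],
    [[0, 0, -82], [0, 0, 0]],
    [[0, 0, -108], [0, 0, 0]],
    [[0, 0, -132], [0, 0, 0]],
    [[0, 0, -152], [0, 0, 0]],
    [[0, 0, -165], [0, 0, 0]]
  ]
}}

```text
t: 71.65
tcp_pos: [0.5191, 0.3306, 0.2601]
tool_rot: [-0.04, 0.999, 0.002, -0.002]
ft_force: [0.5, 0.4, -0.6]
opening: 0.157
grip_force: 48.8
```

```bash
python3 go.py .6405 .029 .258
```

```text
[0.5191 0.3306 0.2601] tool x [-0.997 -0.08   0.004] y [-0.08   0.997  0.003] z [-0.004  0.003 -1.   ]
shift [ -97.  -310.4    0.7]
```

{"op": "apply_moves", "data": {
  "deltas": [
    [[-5, -15, 0], [0, 0, 0]],
    [[-15, -48, 0], [0, 0, 0]],
    [[-29, -92, 0], [0, 0, 0]],
    [[-44, -140, 0], [0, 0, 0]],
    [[-59, -188, 0], [0, 0, 0]],
    [[-74, -236, 0], [0, 0, 0]],
    [[-87, -278, 0], [0, 0, 0]],
    [[-97, -310, 0], [0, 0, 0]]
  ]
}}

```text
t: 72.45
tcp_pos: [0.6402, 0.0258, 0.2555]
tool_rot: [-0.039, 0.999, 0.001, -0.004]
ft_force: [-0.2, 0.5, -0.8]
opening: 0.156
grip_force: 48.8
```

{"op": "apply_moves", "data": {
  "deltas": [
    [[0, 0, 0], [0, 0, 0]],
    [[0, 0, 5], [0, 0, 0]],
    [[0, 0, 10], [0, 0, 0]],
    [[0, 0, 15], [0, 0, 0]],
    [[0, 0, 20], [0, 0, 0]],
    [[0, 0, 20], [0, 0, 0]],
    [[0, 0, 20], [0, 0, 0]],
    [[0, 0, 20], [0, 0, 0]]
  ]
}}

```text
t: 73.25
tcp_pos: [0.6406, 0.0297, 0.2376]
tool_rot: [-0.04, 0.999, 0.001, -0.002]
ft_force: [0.1, -0.0, -0.2]
opening: 0.159
grip_force: 48.9
```

```bash
python3 look.py; python3 body.py .6405 .029 .145; python3 go.py .6405 .029 .1
```

```text
73.25 [0.64061342 0.02972977 0.23760096] 0.158501800960899
top
37 [0.674 0.004 0.132] [0.01  0.011 0.005]
53 [ 0.671 -0.037  0.132] [0.013 0.013 0.005]
54 [ 0.641 -0.01   0.134] [0.013 0.013 0.007]
52 [ 0.616 -0.039  0.132] [0.014 0.013 0.005]
52 [0.603 0.002 0.132] [0.013 0.013 0.005]
scene
43 [ 0.614 -0.037  0.128] [0.016 0.012 0.005]
40 [ 0.641 -0.008  0.129] [0.015 0.012 0.005]
47 [ 0.67  -0.035  0.128] [0.013 0.013 0.005]
49 [0.676 0.008 0.131] [0.017 0.014 0.008]
[0.64057842 0.02960945 0.23760446]
0.165 55 [0.638 0.03 ]
0.185 71 [0.6383 0.0303]
0.205 75 [0.6379 0.0298]
[0.6406 0.0295 0.2376] tool x [-0.997 -0.08   0.004] y [-0.08   0.997  0.003] z [-0.004  0.002 -1.   ]
shift [ -0.4  -0.9 137.6]
```

Grip height is 1.5 mm higher here (foot at TCP − 94.5), so lower to about 0.101.

{"op": "apply_moves", "data": {
  "deltas": [
    [[0, -1, 15], [0, 0, 0]],
    [[0, -1, 38], [0, 0, 0]],
    [[0, -1, 62], [0, 0, 0]],
    [[0, -1, 86], [0, 0, 0]],
    [[0, -1, 108], [0, 0, 0]],
    [[0, -1, 124], [0, 0, 0]],
    [[0, -1, 133], [0, 0, 0]],
    [[0, -1, 136], [0, 0, 0]]
  ]
}}

```text
t: 74.2
tcp_pos: [0.6396, 0.0285, 0.1007]
tool_rot: [-0.04, 0.999, 0.001, -0.003]
ft_force: [-1.5, 0.2, 5.0]
opening: 0.158
grip_force: 49.4
```

{"op": "apply_moves", "data": {
  "deltas": [
    [[0, 0, 0], [0, 0, 0]],
    [[0, 0, 0], [0, 0, 0]],
    [[0, 0, 0], [0, 0, 0]],
    [[0, 0, 0], [0, 0, 0]],
    [[0, 0, -12], [0, 0, 0]],
    [[0, 0, -50], [0, 0, 0]],
    [[0, 0, -95], [0, 0, 0]],
    [[0, 0, -135], [0, 0, 0]]
  ],
  "gripper": 24
}}

```text
t: 75.0
tcp_pos: [0.6408, 0.0283, 0.2396]
tool_rot: [-0.04, 0.999, 0.001, -0.001]
ft_force: [0.7, 0.8, -0.9]
opening: 0.28
grip_force: 0.0
```

{"op": "apply_moves", "data": {
  "deltas": [
    [[10, 15, -20], [0, 0, 0]],
    [[30, 45, -40], [0, 0, 0]],
    [[50, 80, -40], [0, 0, 0]],
    [[70, 115, -40], [0, 0, 0]],
    [[90, 150, -40], [0, 0, 0]],
    [[105, 180, -40], [0, 0, 0]],
    [[115, 205, -40], [0, 0, 0]],
    [[120, 220, -40], [0, 0, 0]]
  ]
}}

```text
t: 75.8
tcp_pos: [0.5027, 0.2396, 0.2787]
tool_rot: [-0.041, 0.999, 0.002, -0.001]
ft_force: [0.6, -0.2, 0.6]
opening: 0.282
grip_force: 0.0
```

```bash
python3 look.py; python3 - <<'E'
from h import *
im,d=optics.grab_frame("scene"); a=cv2.resize(im[80:300,180:400],None,fx=2,fy=2)
im2,d2=optics.grab_frame("top"); b=im2[100:320,280:540]
cv2.imwrite("pics/fin.png",np.hstack([a,cv2.copyMakeBorder(b,0,220,0,0,0)]))
P,u,v=pts("top",d2,np.ones(d2.shape,bool))
Q=P[(abs(P[:,2]-.014)<.006)&(np.hypot(P[:,0]-.507,P[:,1]+.25)<.12)]; print("lid",len(Q),(Q.min(0)+Q.max(0))/2,np.median(Q,0))
E
```

```text
75.8 [0.50265659 0.23962317 0.27874563] 0.2823553964535556
top
57 [0.676 0.005 0.132] [0.013 0.013 0.004]
54 [ 0.67  -0.037  0.131] [0.013 0.013 0.005]
51 [0.639 0.028 0.132] [0.013 0.013 0.005]
54 [ 0.642 -0.01   0.132] [0.013 0.013 0.005]
53 [ 0.616 -0.039  0.132] [0.013 0.013 0.006]
51 [0.603 0.002 0.132] [0.013 0.013 0.006]
scene
41 [ 0.615 -0.038  0.129] [0.016 0.013 0.006]
47 [0.601 0.005 0.129] [0.017 0.013 0.006]
42 [ 0.641 -0.008  0.129] [0.015 0.012 0.006]
43 [0.639 0.03  0.129] [0.014 0.013 0.004]
47 [ 0.67  -0.035  0.13 ] [0.014 0.014 0.007]
49 [0.676 0.008 0.129] [0.015 0.014 0.006]
[0.50312907 0.23953039 0.27816247]
lid 2598 [ 0.50690054 -0.2469381   0.01400474] [ 0.507371   -0.24929438  0.0147322 ]
```

View pics/fin.png

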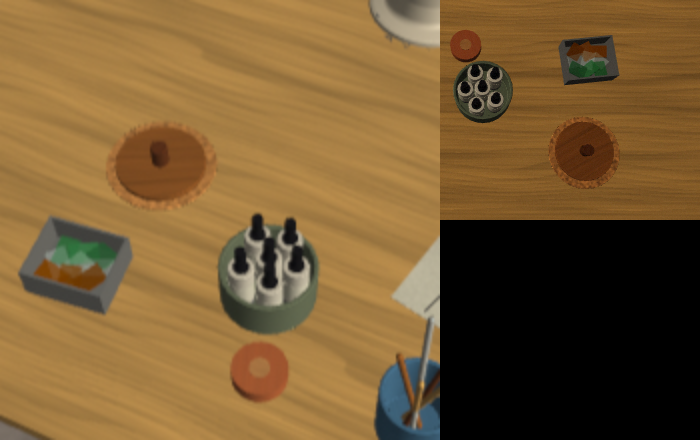

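The picture shows all six bottles upright in the pot (crop around (268,275)), one of them in the middle. The lid lies knob up on the mat at (160,160), and the mug, foil roll and bin are still in place.

```bash
python3 -c "
from cell import manip
print(manip.close_job())"
```

```text
the job is handed in; nothing more can be done
None
```

The job is handed in; no verdict came back. The last pictures show the lid flat, knob up, on the cork mat, all six bottles upright in the pot with one in the middle, and the mug, foil roll and bin in place; on the way one bottle swung sideways in the grip and bunched three in the pot (peak reading seen about 36 N), which I then put right.

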